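# Pack a module snug under a hold-down clamp

## Robot

A 6-joint arm with a two-finger parallel gripper is mounted at the origin on the work surface. World frame = base frame: x ahead of the robot, y to its left, z up, the work surface at z = 0. Lengths are in mm, angles in degrees, forces in N, time in s.
With the tool pointing down it reaches from about 300 to 850 mm from the base axis. Payload 4.2 kg.
Tool frame: the origin (TCP) lies on the centre line of the jaws, within the pads' length; the fingertips stand 14 mm ahead of it and the grasp point (between the pads) lies 5 mm behind it; z points along the fingers, y is the line along which they close (so a half turn about z gives the same grasp; the last joint's range is limited). The gripper opens to 91 mm and grips with 3 to 60 N. Pads are 32 mm wide; open, the fingers measure 118 mm over their backs; the gripper's body (76 mm by 178 mm) begins 60 mm behind the grasp point.
Start: joints at [-65.718, 18.312, 89.639, -0, 72.044, -1.146], TCP at [246.896, -519.315, 191.276] pointing down, gripper open.
Joint ranges: [-177.97, 177.97], [-48.28, 115.42], [12.27, 149.76], [-77.06, 257.06], [2.81, 150.46], [-146.56, 146.56]. Speed limits (degrees/s): [147.25, 147.25, 180, 180, 180, 180].

## Interface

Orientations are given as [roll, pitch, yaw] about the fixed x, y, z axes, in that order (R = Rz(yaw) Ry(pitch) Rx(roll)).
In Python, from workcell import env gives the robot as it stands.
- The arm moves only by the tool arm_command, never from a script. Its argument "motion" is a list of rows, each an object with "offset": the shift along the tool's x, y, z in m, a list of three; "spin": the turn about the tool's z in rad. In form: [{"offset": [tx, ty, tz], "spin": spin}, ...]. A call has 1 to 5 rows; each row shifts and turns the commanded pose from where the row before left it, along the tool's axes as they then stand; what a row does not reach is not made up. A row lasts 1/8 s, in which the tool goes at most 62.5 mm and 10.7 degrees, less where a joint would pass 70% of its speed; a pose out of reach is approached as far as the arm can. A call with a gripper value outside its range is refused whole. "jaw" is the finger opening in m, from 0 to 0.0912, set as the call begins (left out, the last holds). The fingers move at their own pace and stop on an object; "newtons" is the grip in N (left out, the last holds). Time passes only in rows, so rows that do not move let the fingers close. It gives the time, the measured TCP pose, the force, the opening and the grip force at its end, in the units of the state.
- env.state(): the state, without advancing time (a new reading comes with each control period).
- env.grab_frame(name): name is "scene" or "top" or "wrist"; returns (picture, depth): 384x512x3 uint8, blue, green, red; 384x512 float32, mm along the optical axis (not along the pixel's ray), 0 where there is no reading.
- env.camera_model(name): a dict with "fx", "fy", "cx", "cy" (pixels), "eye" and "rotation" of the camera in the world; the wrist camera has in their place "hand_eye" (4x4, takes a point from camera to tool coordinates, whose origin is the TCP and whose axes are the flange's). Camera axes: x right, y down, z forward; pixel columns grow to the right and rows downward; lengths in mm; the calibration is good to about 2 mm. A picture is of the moment at which its call begins: read the wrist's pose just before it. camera_model takes no time and is no camera call.
- env.job_done(): hands the job in; it is judged then, once.
Trained networks look in the newest picture that a camera, given by its name, has taken for a name from the list of things; names that differ only in an ending like _2 or _b are one class to them, and where a whole thing is asked for, a point or a joint stands for the part that bears it (a point fixed in the world has none). Each returns a list of dicts, best first, with "score" (0 to 1); they miss things now and then, are a little off and sometimes report something else, mostly with a low value. They report only what shows in the picture. A call takes as long as a camera call. They do not tell look-alikes from the thing itself.
- env.boxes_of(camera, target): "bbox" ([left, top, right, bottom] in pixels, round what is visible of it).
- env.pinpoint(camera, target): "location" ([column, row] in pixels: a listed point, or the origin of a listed thing).
The state is a dict: "time_s": time; "qpos": joint angles; "qvel": joint speeds; "effort": joint torques, N m; "ee_pos": TCP position; "ee_rot": TCP orientation; "force": force on the tool from outside, world axes, zero at the start; "torque": the same for the moment, N m; "gripper_width": finger opening in mm; "gripper_force": force on a finger pad.
Only numpy, scipy, OpenCV 4.12 (cv2) and the standard library are available. Lean on these libraries where they do the work, as an engineer would, in place of code of your own. Each camera call takes 0.05 s, during which the arm holds its last target. There are 200 camera calls.

## Task

Swing the hold-down clamp's hinged frame wide open, set the ribbed grey module squarely on the bed between the guide pins, and add spacer plates on top of it, flat and square, until the frame goes fully down on its stop with the sprung foot pressing snugly on the pile. Leave the clamp shut on the snug pile, put every plate that is left over in the yellow tray, and leave the other things on the bench alone.

Things in the scene. Friction and masses are not known exactly. Their poses are not given: they have to be found in the camera images.
- clamp: Hold-down clamp, base plate 235 x 130 x 12 mm, fixed. Origin: centre of its underside, below mid-bed; x points to the hinge, away from the robot. The bed is the plate's top, z = 12 mm, inside dark lips 10 mm high and eight tapered guide pins 78 mm high, 8 mm thick, at (+-33, +-40) and (+-15, +-58) mm: both leave 58 mm along x, 108 mm along y. Hinge posts 140 mm high at x = 95, y = +-58 mm.
- frame (a joint): Angle of the clamp's hinged steel frame (rad): 0 = fully down on its stop, level; grows as it swings up and back, to 2.05 (past upright, leaning back). Hinge axis along the clamp's y at x = 95 mm, z = 125 mm; two rails 90 mm apart run 175 mm from it to a round cross-bar. The hinge is stiff (about 7 N at the bar; about 10 N to shut it on a snug pile); the frame stays where it is left.
- bar (a point): Middle of that cross-bar, the handle: 14 mm diameter, 80 mm clear between the rails, along the clamp's y, 175 mm from the hinge axis (at x = -80 mm, z = 125 mm when fully down). It can be pinched from above and led round the hinge. Lead it back to 1.9 rad or more: at less, the foot, 48 mm off the rails, juts over the bed in the way.
- foot (a joint): Travel of the clamp's sprung foot (m): 0 = hanging free, 0.009 = pressed solid. Black disc, 36 mm diameter, over mid-bed when the frame is down; 4 N at first touch, then 0.8 N per mm. Its height over the bed is not given: try it. Snug: pressed in 2 mm or more with the frame fully down. Pile too low: it hangs free; too high: the frame stops 0.04 rad or more short.
- tray: Yellow tray fixed to the bench, 170 (x) x 150 (y) mm outside, 35 mm high, walls and floor 5 mm thick. Origin: centre of its underside.
- module_low: Ribbed grey module with a flat top, 100 (x) x 50 (y) x 40 mm, 0.4 kg. Origin: centre of its underside. Only one of the two modules, low or tall, is on the bench; the other is absent. On the bed its length lies along the clamp's y.
- module_tall: Ribbed grey module with a flat top, 100 (x) x 50 (y) x 50 mm, 0.4 kg. Origin: centre of its underside. Only one of the two modules, low or tall, is on the bench; the other is absent. On the bed its length lies along the clamp's y.
- plate0: Spacer plate, bare aluminium with two dark holes, 100 (x) x 50 (y) x 10 mm, about 0.135 kg. Origin: centre of its underside. Three to five identical plates are present. On the module it lies flat, its length along the clamp's y.
- plate1: Spacer plate, bare aluminium with two dark holes, 100 (x) x 50 (y) x 10 mm, about 0.135 kg. Origin: centre of its underside. Three to five identical plates are present. On the module it lies flat, its length along the clamp's y.
- plate2: Spacer plate, bare aluminium with two dark holes, 100 (x) x 50 (y) x 10 mm, about 0.135 kg. Origin: centre of its underside. Three to five identical plates are present. On the module it lies flat, its length along the clamp's y.
- plate3: Spacer plate, bare aluminium with two dark holes, 100 (x) x 50 (y) x 10 mm, about 0.135 kg. Origin: centre of its underside. Three to five identical plates are present. On the module it lies flat, its length along the clamp's y.
- plate4: Spacer plate, bare aluminium with two dark holes, 100 (x) x 50 (y) x 10 mm, about 0.135 kg. Origin: centre of its underside. Three to five identical plates are present. On the module it lies flat, its length along the clamp's y.
- driver: Screwdriver lying on the bench, not to be disturbed; origin at its underside.
- spanner: Spanner lying on the bench, not to be disturbed; origin at its underside.
- tape: Roll of paper tape, 90 mm across, 22 mm high, not to be disturbed; origin centre of its underside.
- cleaner: White bottle, 44 mm diameter, 90 mm high, not to be disturbed; origin centre of its underside.
Not all that is in view belongs to the job. What is shaped like the plate1 but blue or pink is not meant.

How it is judged (in metres and radians):
On the way, in this order (a step that is already met when the one before it is completed fails the run):
1. the clamp's frame is swung wide open (value of joint frame above 1.2 rad), for 0.2 s.
2. the module sits flat on the bed between the pins, the frame still open (value of joint frame above 1 rad and x of module_low in the frame of clamp between -0.008 and 0.008 m and y of module_low in the frame of clamp between -0.008 and 0.008 m and z of each of module_low, module_tall in the frame of clamp below 0.016 m and angle between each of module_low, module_tall's own z axis and vertical below 0.06 rad and angle between the x axis of each of module_low, module_tall and the y axis of clamp, either way round below 0.2 rad and x of module_tall in the frame of clamp between -0.008 and 0.008 m and y of module_tall in the frame of clamp between -0.008 and 0.008 m), for 0.3 s.
3. the frame is fully down and the foot is pressed in by the pile (value of joint frame below 0.035 rad and value of joint foot above 0.0015 m and x of module_low in the frame of clamp between -0.008 and 0.008 m and y of module_low in the frame of clamp between -0.008 and 0.008 m and z of each of module_low, module_tall in the frame of clamp below 0.016 m and angle between each of module_low, module_tall's own z axis and vertical below 0.06 rad and angle between the x axis of each of module_low, module_tall and the y axis of clamp, either way round below 0.2 rad and x of module_tall in the frame of clamp between -0.008 and 0.008 m and y of module_tall in the frame of clamp between -0.008 and 0.008 m), for 0.3 s.
At the end, for the whole second after the job is handed in: Frame within 0.035 rad of its stop, foot pressed in over 1.5 mm; module flat on the bed, within 8 mm and 0.2 rad; every plate at rest, flat on the module (within 15 mm across, 20 mm along, 0.3 rad) or inside the tray (all of step 3 and ((x of plate0 in the frame of clamp between -0.015 and 0.015 m and y of plate0 in the frame of clamp between -0.02 and 0.02 m and z of plate0 in the frame of clamp above 0.045 m and angle between plate0's own z axis and vertical below 0.08 rad and angle between the x axis of plate0 and the y axis of clamp, either way round below 0.3 rad) or (x of plate0 in the frame of tray between -0.075 and 0.075 m and y of plate0 in the frame of tray between -0.065 and 0.065 m and z of plate0 in the frame of tray below 0.055 m)) and ((x of plate1 in the frame of clamp between -0.015 and 0.015 m and y of plate1 in the frame of clamp between -0.02 and 0.02 m and z of plate1 in the frame of clamp above 0.045 m and angle between plate1's own z axis and vertical below 0.08 rad and angle between the x axis of plate1 and the y axis of clamp, either way round below 0.3 rad) or (x of plate1 in the frame of tray between -0.075 and 0.075 m and y of plate1 in the frame of tray between -0.065 and 0.065 m and z of plate1 in the frame of tray below 0.055 m)) and ((x of plate2 in the frame of clamp between -0.015 and 0.015 m and y of plate2 in the frame of clamp between -0.02 and 0.02 m and z of plate2 in the frame of clamp above 0.045 m and angle between plate2's own z axis and vertical below 0.08 rad and angle between the x axis of plate2 and the y axis of clamp, either way round below 0.3 rad) or (x of plate2 in the frame of tray between -0.075 and 0.075 m and y of plate2 in the frame of tray between -0.065 and 0.065 m and z of plate2 in the frame of tray below 0.055 m)) and ((x of plate3 in the frame of clamp between -0.015 and 0.015 m and y of plate3 in the frame of clamp between -0.02 and 0.02 m and z of plate3 in the frame of clamp above 0.045 m and angle between plate3's own z axis and vertical below 0.08 rad and angle between the x axis of plate3 and the y axis of clamp, either way round below 0.3 rad) or (x of plate3 in the frame of tray between -0.075 and 0.075 m and y of plate3 in the frame of tray between -0.065 and 0.065 m and z of plate3 in the frame of tray below 0.055 m)) and ((x of plate4 in the frame of clamp between -0.015 and 0.015 m and y of plate4 in the frame of clamp between -0.02 and 0.02 m and z of plate4 in the frame of clamp above 0.045 m and angle between plate4's own z axis and vertical below 0.08 rad and angle between the x axis of plate4 and the y axis of clamp, either way round below 0.3 rad) or (x of plate4 in the frame of tray between -0.075 and 0.075 m and y of plate4 in the frame of tray between -0.065 and 0.065 m and z of plate4 in the frame of tray below 0.055 m)) and linear speed of each of plate0, plate1, plate2, plate3, plate4 below 0.02 m/s); the robot touches nothing.
It fails at once if the driver is disturbed (moved more than 40 mm) (distance of driver from where it was at the start of the episode above 0.04 m).
It fails at once if the spanner is disturbed (moved more than 40 mm) (distance of spanner from where it was at the start of the episode above 0.04 m).
It fails at once if the tape is disturbed (moved more than 40 mm) (distance of tape from where it was at the start of the episode above 0.04 m).
It fails at once if the cleaner is disturbed (moved more than 40 mm) (distance of cleaner from where it was at the start of the episode above 0.04 m).
Of plate0, plate1, plate2, plate3, plate4 only 3 to 5 are there at a start; the rules pass over those that are not, and their reading is None.
Of module_low, module_tall only 1 to 1 are there at a start; the rules pass over those that are not, and their reading is None.
At some moment in a run one of plate0, plate1, plate2, plate3, plate4 may be knocked a few centimetres aside while the robot is not near it.
Once in a run the grip may slacken for a moment while it holds something.
It also fails if it takes over 210 s, if anything falls off the work surface, if the arm or the gripper's body presses on something with over 40 N, if the wrist force passes 120 N, or if a joint passes its speed limit or range.

## Working session

There is one attempt and no reset: what is moved stays moved. The work goes in short steps, Python scripts to look and compute and a tool call to move; the robot and the scene stay as the last step left them, time stands still between calls to the robot, and variables do not carry over. Pictures are saved under pics/ and viewed, at most 14 in all, crops included, and the job is handed in when it is done.

Besides the shell and the picture viewer there is one more tool, called after "Call:" in YAML: its name, and indented under it one key for each argument. arm_command: Moves the arm, as the interface text tells. Its arguments: {"type":"object","properties":{"motion":{"type":"array"},"jaw":{"type":"number"},"newtons":{"type":"number"}},"required":["motion"]}

```bash
ls; mkdir -p pics
cat > h.py <<'E'
import numpy as np, cv2
from workcell import env
def pts(cam,depth):
    m=env.camera_model(cam); v,u=np.mgrid[0:384,0:512]
    P=np.stack([(u-m['cx'])/m['fx']*depth,(v-m['cy'])/m['fy']*depth,depth],-1)
    return P@np.array(m['rotation']).T+np.array(m['eye'])
E
python3 - <<'E'
from h import *
s=env.state(); print({k:np.round(v,2) for k,v in s.items()})
for c in('top','scene'):
    im,d=env.grab_frame(c); cv2.imwrite(f'pics/{c}0.png',im); np.save(f'{c}0.npy',d)
    P=pts(c,d); np.save(f'{c}P.npy',P)
    m=env.camera_model(c); print(c,np.round(m['eye']),np.round(m['rotation'],2).tolist(),m['fx'])
    for n in ['clamp','bar','tray','module_low','module_tall','plate0','driver','spanner','tape','cleaner']:
        b=env.boxes_of(c,n) if n!='bar' else env.pinpoint(c,n)
        print(n,[(np.round(x.get('bbox',x.get('location'))).astype(int).tolist(),round(x['score'],2)) for x in b])
E
```

```text
pics
{'time_s': np.float64(0.0), 'qpos': array([-65.72,  18.35,  89.71,  -0.  ,  72.04,  -1.15]), 'qvel': array([ 0.08,  0.03,  0.11,  0.01, -0.1 ,  0.02]), 'effort': array([  0.  , -41.25, -23.2 ,   0.07,   0.05,  -0.  ]), 'ee_pos': array([ 246.67, -518.82,  190.43]), 'ee_rot': array([-179.9 ,   -0.  ,   25.43]), 'force': array([ 0.96,  0.67, -0.35]), 'torque': array([-0.03, -0.02, -0.01]), 'gripper_force': np.float64(0.0), 'gripper_width': np.float64(91.11)}Traceback (most recent call last):
  File "<stdin>", line 5, in <module>
  File "h.py", line 6, in pts
    return P@np.array(m['rotation']).T+np.array(m['eye'])
           ~~~~~~~~~~~~~~~~~~~~~~~~~~~^~~~~~~~~~~~~~~~~~~
ValueError: operands could not be broadcast together with shapes (384,512) (3,)
```

```bash
cat > h.py <<'E'
import numpy as np, cv2
from workcell import env
from scipy.spatial.transform import Rotation as Ro
def R_of(rpy): return Ro.from_euler('xyz',rpy,degrees=True).as_matrix()
def cam(c):
    m=env.camera_model(c)
    if c!='wrist': return m,R_of(m['rotation']),np.array(m['eye'])
    s=env.state(); T=np.array(m['hand_eye']); Rt=R_of(s['ee_rot'])
    return m,Rt@T[:3,:3],Rt@T[:3,3]+s['ee_pos']
def pts(c,depth,mc=None):
    m,R,e=mc or cam(c); v,u=np.mgrid[0:384,0:512]
    P=np.stack([(u-m['cx'])/m['fx']*depth,(v-m['cy'])/m['fy']*depth,depth],-1)
    return P@R.T+e
E
python3 - <<'E'
from h import *
for c in('top','scene'):
    im,d=env.grab_frame(c); cv2.imwrite(f'pics/{c}0.png',im)
    P=pts(c,d); np.save(f'{c}P.npy',P)
    m=env.camera_model(c); print(c,np.round(m['eye']),np.round(m['rotation'],2).tolist(),m['fx'])
    print('bench z median',np.median(P[...,2][d>0]))
    for n in ['clamp','bar','tray','module_low','module_tall','plate0','driver','spanner','tape','cleaner']:
        b=env.boxes_of(c,n) if n!='bar' else env.pinpoint(c,n)
        print(n,[(np.round(x.get('bbox',x.get('location'))).astype(int).tolist(),round(x['score'],2)) for x in b])
print(env.camera_model('wrist'))
a=cv2.imread('pics/top0.png');cv2.imwrite('pics/top0b.png',cv2.resize(a,(800,600)))
E
```

```text
top [  92.   82. 1933.] [-166.92, -0.03, -90.59] 493.34395737213606
bench z median -4.233911454893359
clamp [([258, 167, 298, 240], 0.93)]
bar [([208, 231], 0.7), ([279, 212], 0.58)]
tray [([362, 172, 405, 218], 0.95)]
module_low []
module_tall [([165, 216, 183, 242], 0.91)]
plate0 [([202, 218, 216, 242], 0.85), ([164, 179, 184, 207], 0.8), ([201, 174, 217, 202], 0.78), ([111, 213, 134, 240], 0.71), ([320, 209, 333, 236], 0.67), ([315, 178, 325, 204], 0.66), ([253, 144, 280, 161], 0.53)]
driver [([329, 144, 358, 150], 0.57)]
spanner [([260, 170, 296, 215], 0.54), ([177, 150, 221, 164], 0.53), ([331, 143, 355, 148], 0.38), ([202, 215, 216, 240], 0.19)]
tape [([344, 241, 365, 266], 0.44)]
cleaner [([175, 254, 190, 268], 0.47), ([204, 175, 218, 202], 0.25)]
scene [1395. -482. 1119.] [-134.96, 0.67, 56.92] 496.2123966133818
bench z median -2.055482812578248
clamp [([185, 165, 251, 262], 0.97)]
bar [([204, 171], 0.69)]
tray [([47, 263, 126, 343], 0.75)]
module_low []
module_tall [([293, 139, 319, 166], 0.61)]
plate0 [([315, 178, 350, 198], 0.97), ([249, 261, 286, 278], 0.89), ([255, 167, 284, 188], 0.86), ([159, 250, 190, 282], 0.85), ([349, 133, 360, 147], 0.78), ([290, 198, 318, 220], 0.73), ([134, 222, 163, 255], 0.73)]
driver [([148, 302, 221, 342], 0.96), ([185, 164, 247, 233], 0.3)]
spanner [([323, 211, 368, 247], 0.72)]
tape [([84, 212, 117, 238], 0.89)]
cleaner [([268, 124, 280, 150], 0.69)]
{'fx': 319.9982074015137, 'fy': 319.9982074015137, 'cx': 256.0308326263676, 'cy': 194.96049286480095, 'hand_eye': array([[-1.01155237e-03, -9.65489987e-01, -2.60438213e-01,
         7.24375512e+01],
       [ 9.99999352e-01, -8.40627159e-04, -7.67685390e-04,
         3.21409038e-01],
       [ 5.22261122e-04, -2.60438821e-01,  9.65490211e-01,
        -1.92153344e+02],
       [ 0.00000000e+00,  0.00000000e+00,  0.00000000e+00,
         1.00000000e+00]])}
```

View pics/top0b.png

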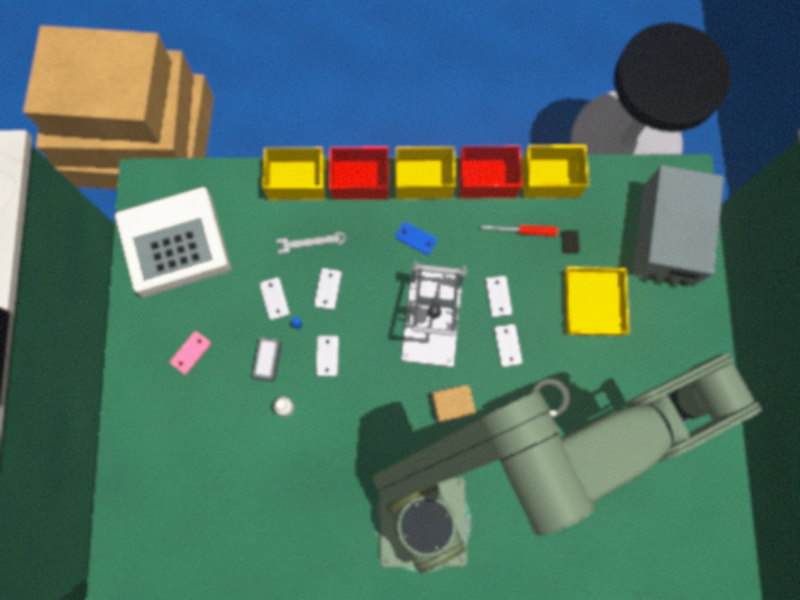

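View pics/scene0.png

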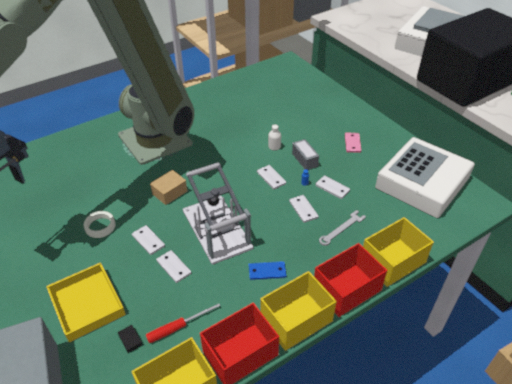

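Run:
```python
from h import *
for c in('top','scene'):
    im=cv2.imread(f'pics/{c}0.png'); P=np.load(f'{c}P.npy')
    hsv=cv2.cvtColor(im,cv2.COLOR_BGR2HSV)
    def rep(mask,name,amin=30):
        n,l,s,ce=cv2.connectedComponentsWithStats(mask.astype(np.uint8))
        for i in range(1,n):
            if s[i,4]<amin: continue
            q=P[l==i]; q=q[np.isfinite(q).all(1)]
            mm=np.median(q,0)
            if not(200<mm[0]<800 and abs(mm[1])<620): continue
            r=cv2.minAreaRect(q[:,:2].astype(np.float32))
            print(c,name,ce[i].astype(int),s[i,4],np.round(q.mean(0)),'rect',np.round(r[0]),np.round(r[1]),round(r[2]))
    rep((hsv[...,1]<70)&(hsv[...,2]>150),'white')
    rep((hsv[...,1]>120)&(abs(hsv[...,0].astype(int)-27)<6),'yellow')
    rep((hsv[...,1]<60)&(hsv[...,2]<=150),'grey')
P=np.load('sceneP.npy'); print('bar',P[168:175,200:209].reshape(-1,3).round()[::6])
```

```text
top white [319 145] 42 [ 740. -215.    8.] rect [ 740. -217.] [89. 16.] 88
top white [196 154] 230 [704. 286.  13.] rect [405. 226.] [667. 174.] 10
top white [280 173] 194 [597. -47.  98.] rect [374.  36.] [116. 558.] 69
top white [209 184] 369 [577. 233.  17.] rect [360. 185.] [568.  85.] 13
top white [175 190] 375 [550. 368.  28.] rect [341. 256.] [603.  72.] 28
top white [319 189] 367 [ 553. -205.   17.] rect [339. -98.] [ 99. 602.] 63
top white [278 185] 218 [567. -43.  30.] rect [554. -42.] [86. 85.] 79
top white [263 186] 62 [563.  16.  29.] rect [551.  19.] [19. 87.] 84
top white [293 190] 36 [ 545. -100.   38.] rect [537. -98.] [21. 81.] 66
top white [275 218] 939 [432. -29.  39.] rect [306. -11.] [138. 446.] 84
top white [325 220] 391 [ 426. -224.   12.] rect [ 267. -110.] [107. 508.] 54
top white [209 227] 395 [404. 233.  17.] rect [270. 186.] [404.  82.] 19
top white [169 228] 254 [393. 382.  50.] rect [393. 381.] [45. 90.] 81
top white [468 247] 324 [ 247. -520.  590.] rect [ 156. -237.] [ 72. 646.] 18
top white [181 259] 122 [272. 330.  75.] rect [181. 224.] [332.  47.] 
[... 2825 characters left out ...]
0
scene grey [ 97 225] 459 [ 303. -330.   10.] rect [ 282. -322.] [ 94. 127.] 81
scene grey [339 232] 70 [722. 263.   3.] rect [723. 278.] [ 24. 180.] 1
scene grey [182 277] 31 [ 634. -212.   40.] rect [ 992. -352.] [ 49. 846.] 69
scene grey [200 314] 36 [ 742. -222.   12.] rect [ 741. -221.] [87. 11.] 85
scene grey [ 47 353] 919 [ 691. -575.   96.] rect [ 934. -536.] [926.  88.] 11
scene grey [129 338] 362 [ 711. -401.   21.] rect [1035. -430.] [ 41. 727.] 85
bar [[ 229.   61.   -4.]
 [ 437.  -17.  187.]
 [ 437.  -27.  188.]
 [1395. -482. 1119.]
 [ 442.  -20.  184.]
 [ 436.  -27.  179.]
 [ 440.  -38.  184.]
 [ 258.   68.   -5.]
 [ 258.   57.   -4.]
 [ 258.   45.   -3.]
 [ 271.   61.   -0.]]
```

```bash
cat > plan.py <<'E'
# usage: plan.py x y z yaw [x y z yaw ...] : straight-line rows from the present pose
import sys,json
from h import *
s=env.state(); p=np.array(s['ee_pos']); yaw=s['ee_rot'][2]
a=np.array(sys.argv[1:],float).reshape(-1,4); rows=[]
for w in a:
    d=w[:3]-p; dy=(w[3]-yaw+180)%360-180
    n=max(1,int(np.ceil(max(np.linalg.norm(d)/60,abs(dy)/10.3))))
    for i in range(n):
        y=np.radians(yaw); t=np.array([[np.cos(y),np.sin(y),0],[np.sin(y),-np.cos(y),0],[0,0,-1]])
        rows.append({"offset":[round(float(v),4) for v in t@(d/n)/1000],"spin":round(-np.radians(dy/n),4)}); yaw+=dy/n
    p=w[:3]; rows[-1]['_']=1
print(round(s['time_s'],1),np.round(s['ee_pos'],1),np.round(s['ee_rot'],1),'f',np.round(s['force'],1),'w',round(s['gripper_width'],1),round(s['gripper_force'],1))
last=None;k=0
for r in rows:
    q=json.dumps({x:r[x] for x in('offset','spin')})
    if q==last:k+=1
    else:
        if last: print(k,'x',last)
        last=q;k=1
    if '_' in r: print(k,'x',last,'<-- waypoint'); last=None
E
python3 plan.py 247 -519 400 25.4 400 -60 450 90
```

```text
1.1 [ 246.9 -519.3  191.3] [180.    0.   25.4] f [ 0.8 -0.4  0.7] w 90.9 0.0
4 x {"offset": [0.0001, -0.0001, -0.0522], "spin": 0.0001} <-- waypoint
1 x {"offset": [0.0372, -0.0388, -0.0056], "spin": -0.1253}
1 x {"offset": [0.0418, -0.0338, -0.0056], "spin": -0.1253}
1 x {"offset": [0.0457, -0.0283, -0.0056], "spin": -0.1253}
1 x {"offset": [0.0489, -0.0224, -0.0056], "spin": -0.1253}
1 x {"offset": [0.0513, -0.0161, -0.0056], "spin": -0.1253}
1 x {"offset": [0.0529, -0.0096, -0.0056], "spin": -0.1253}
1 x {"offset": [0.0537, -0.0029, -0.0056], "spin": -0.1253}
1 x {"offset": [0.0536, 0.0038, -0.0056], "spin": -0.1253}
1 x {"offset": [0.0527, 0.0105, -0.0056], "spin": -0.1253} <-- waypoint
```

Call:
arm_command:
  motion:
    - {"offset": [0,0,-0.052],"spin": 0}
    - {"offset": [0,0,-0.052],"spin": 0}
    - {"offset": [0,0,-0.052],"spin": 0}
    - {"offset": [0,0,-0.052],"spin": 0}
    - {"offset": [0.037,-0.039,-0.006],"spin": -0.125}

```text
time_s: 1.78
ee_pos: [264.1, -471.1, 408.4]
ee_rot: [179.5, 0.1, 32.6]
force: [0.5, 0.1, 0.1]
gripper_width: 91.3
gripper_force: 0.0
```

Call:
arm_command:
  motion:
    - {"offset": [0.042,-0.034,-0.006],"spin": -0.125}
    - {"offset": [0.046,-0.028,-0.006],"spin": -0.125}
    - {"offset": [0.049,-0.022,-0.006],"spin": -0.125}
    - {"offset": [0.051,-0.016,-0.006],"spin": -0.125}
    - {"offset": [0.053,-0.01,-0.006],"spin": -0.125}

```text
time_s: 2.4
ee_pos: [349.4, -211.5, 435.6]
ee_rot: [180.0, 0.0, 68.6]
force: [0.8, 0.2, -0.0]
gripper_width: 91.3
gripper_force: 0.0
```

Call:
arm_command:
  motion:
    - {"offset": [0.054,-0.003,-0.006],"spin": -0.125}
    - {"offset": [0.054,0.004,-0.006],"spin": -0.125}
    - {"offset": [0.053,0.01,-0.006],"spin": -0.125}
    - {"offset": [0,0,0],"spin": 0}

```text
time_s: 2.9
ee_pos: [400.9, -56.5, 453.6]
ee_rot: [179.9, -0.0, 90.3]
force: [0.2, -0.7, 0.2]
gripper_width: 91.2
gripper_force: 0.0
```

Run:
```python
from h import *
mc=cam('wrist'); s=env.state(); print(np.round(s['ee_pos']),np.round(s['ee_rot'],1))
im,d=env.grab_frame('wrist'); cv2.imwrite('pics/w1.png',im); P=pts('wrist',d,mc); np.save('w1P.npy',P)
for n in('bar','clamp'):
  for x in env.pinpoint('wrist',n): 
    u,v=np.round(x['location']).astype(int); print(n,u,v,x['score'],P[v-1:v+2,u-1:u+2].reshape(-1,3).round()[::4].tolist() if 0<v<383 and 0<u<511 else '')
hsv=cv2.cvtColor(im,cv2.COLOR_BGR2HSV)
```

```text
[401. -56. 454.] [179.9  -0.   90.3]
bar 279 138 0.92 [[431.0, -22.0, 190.0], [432.0, -23.0, 190.0], [434.0, -25.0, 189.0]]
bar 409 245 0.65 [[730.0, -264.0, 5.0], [729.0, -264.0, 12.0], [729.0, -264.0, 16.0]]
clamp 306 134 0.86 [[479.0, -21.0, 121.0], [480.0, -22.0, 124.0], [482.0, -24.0, 123.0]]
```

View pics/w1.png

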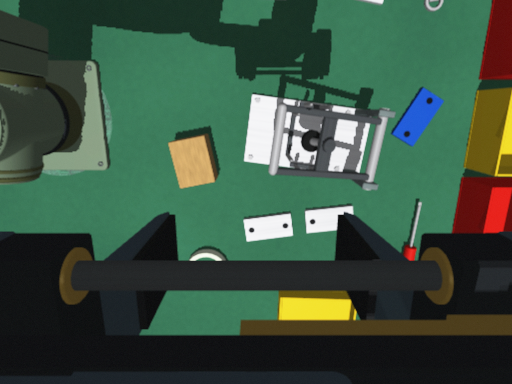

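```bash
cat >> h.py <<'E'
def ray(uv,z,mc):
    m,R,e=mc; r=R@np.array([(uv[0]-m['cx'])/m['fx'],(uv[1]-m['cy'])/m['fy'],1]); return e+r*(z-e[2])/r[2]
E
python3 - <<'E'
from h import *
mc=cam('wrist')
a=ray((252,94),12,mc);b=ray((245,162),12,mc);print(a,b,np.linalg.norm(a-b)); 
v=(a-b)[:2];yaw=np.degrees(np.arctan2(v[1],v[0]))-90
P=np.load('w1P.npy');im=cv2.imread('pics/w1.png')
hsv=cv2.cvtColor(im,cv2.COLOR_BGR2HSV)
m=(hsv[...,1]<60)&(hsv[...,2]>150)&(abs(P[...,2]-12)<12)
m[:80]=0;m[205:]=0;m[:,:230]=0;m[:,385:]=0
n,l,s,c=cv2.connectedComponentsWithStats(m.astype(np.uint8))
k=np.isin(l,[i for i in range(1,n) if s[i,4]>60]);q=P[k];r=cv2.minAreaRect(q[:,:2].astype(np.float32));print('base rect',r,np.median(q[:,2]))
y=np.radians(yaw);ux=np.array([np.cos(y),np.sin(y)]);print('yaw',yaw,'origin from front',(a+b)[:2]/2+117.5*ux)
# bar points
m2=(abs(P[...,2]-185)<15);m2[:,:262]=0;m2[:,292:]=0;m2[:90]=0;m2[190:]=0
q=P[m2];print('bar',len(q),q.mean(0),q[:,2].max(),np.percentile(q,[2,98],axis=0))
r=cv2.minAreaRect(q[:,:2].astype(np.float32));print(r)
for uv in((386,112),(371,187)):print('post',ray(uv,130,mc))
E
```

```text
[391.51066879  39.66910204  12.        ] [376.59249986 -89.71211013  12.        ] 130.23843451876715
base rect ((499.4959716796875, -34.804351806640625), (129.65948486328125, 236.31103515625), 82.54863739013672) 10.449078989936538
yaw -6.577385348250047 origin from front [500.77820566 -38.48054827]
bar 830 [433.01144304 -27.27832302 187.1590876 ] 191.9434510926751 [[420.54033554 -74.28254936 179.17588184]
 [449.1480674   22.9715272  190.96442801]]
((438.1170654296875, -25.320091247558594), (101.96935272216797, 33.49434280395508), 86.86170196533203)
post [601.62377899   7.0230625  130.        ]
post [ 589.00334896 -113.14223952  130.        ]
```

```bash
python3 plan.py 432 -28.5 250 82.8 432 -28.5 182 82.8; python3 -c "
import numpy as np
t=np.linspace(.36,2.03,13);x=95-175*np.cos(t);z=125+175*np.sin(t)
for a in zip(t[1:].round(2),np.diff(x).round(1),-np.diff(z).round(1)):print(*a)"
```

```text
3.0 [400.  -59.9 453.2] [-180.     0.    89.8] f [ 0.4 -1.1  0.4] w 91.0 0.0
1 x {"offset": [0.0079, 0.008, 0.0508], "spin": 0.0306}
1 x {"offset": [0.0081, 0.0077, 0.0508], "spin": 0.0306}
1 x {"offset": [0.0083, 0.0075, 0.0508], "spin": 0.0306}
1 x {"offset": [0.0086, 0.0072, 0.0508], "spin": 0.0306} <-- waypoint
2 x {"offset": [0.0, 0.0, 0.034], "spin": -0.0} <-- waypoint
0.5 10.1 -22.1
0.64 13.1 -20.5
0.78 15.8 -18.5
0.92 18.2 -16.1
1.06 20.3 -13.4
1.19 22.0 -10.5
1.33 23.2 -7.3
1.47 24.0 -4.0
1.61 24.3 -0.7
1.75 24.2 2.7
1.89 23.6 6.0
2.03 22.5 9.2
```

Call:
arm_command:
  motion:
    - {"offset": [0.008,0.008,0.051],"spin": 0.031}
    - {"offset": [0.008,0.008,0.051],"spin": 0.031}
    - {"offset": [0.008,0.0075,0.051],"spin": 0.031}
    - {"offset": [0.0085,0.007,0.05],"spin": 0.03}
  jaw: 0.07

```text
time_s: 3.55
ee_pos: [432.0, -29.9, 248.6]
ee_rot: [180.0, 0.0, 82.6]
force: [-0.0, -0.3, 0.4]
gripper_width: 70.2
gripper_force: 0.0
```

Call:
arm_command:
  motion:
    - {"offset": [0,0,0.034],"spin": 0}
    - {"offset": [0,0,0.034],"spin": 0}
    - {"offset": [0,0,0],"spin": 0}

```text
time_s: 3.92
ee_pos: [430.1, -29.7, 180.3]
ee_rot: [-179.7, 0.0, 82.7]
force: [0.4, 0.6, 0.8]
gripper_width: 70.0
gripper_force: 0.0
```

Call:
arm_command:
  motion:
    - {"offset": [0,0,0],"spin": 0}
    - {"offset": [0,0,0],"spin": 0}
    - {"offset": [0,0,0],"spin": 0}
    - {"offset": [0,0,0],"spin": 0}
  jaw: 0
  newtons: 25

```text
time_s: 4.42
ee_pos: [432.6, -28.3, 182.7]
ee_rot: [179.9, 0.0, 82.8]
force: [-0.8, -0.6, 0.3]
gripper_width: 33.0
gripper_force: 0.0
```

Call:
arm_command:
  motion:
    - {"offset": [0,0,0],"spin": 0}
    - {"offset": [0,0,0],"spin": 0}
    - {"offset": [0,0,0],"spin": 0}

```text
time_s: 4.8
ee_pos: [432.3, -28.2, 182.2]
ee_rot: [-180.0, 0.0, 82.8]
force: [0.5, -0.5, 0.7]
gripper_width: 2.7
gripper_force: 0.0
```

Call:
arm_command:
  motion:
    - {"offset": [0,0.01,-0.022],"spin": 0}
    - {"offset": [0,0.013,-0.0205],"spin": 0}
    - {"offset": [0,0.016,-0.0185],"spin": 0}

```text
time_s: 5.18
ee_pos: [471.3, -33.2, 244.0]
ee_rot: [180.0, 0.0, 82.8]
force: [-0.1, -0.5, 0.3]
gripper_width: 0.3
gripper_force: 0.0
```

Run:
```python
from h import *
out=[]
for c in('scene',):
    im,d=env.grab_frame(c); P=pts(c,d)
    cr=cv2.resize(im[110:300,120:330],(630,570)); cv2.imwrite('pics/s2.png',cr)
    for x in env.pinpoint(c,'bar'): 
        u,v=np.round(x['location']).astype(int); print(u,v,x['score'],P[v,u-3:u+4].round().tolist())
mc=cam('wrist');im,d=env.grab_frame('wrist');cv2.imwrite('pics/w2.png',im);P=pts('wrist',d,mc)
for x in env.pinpoint('wrist','bar'): 
        u,v=np.round(x['location']).astype(int); print('w',u,v,x['score'],P[v,u-3:u+4].round().tolist())
```

```text
202 172 0.82 [[1395.0, -482.0, 1119.0], [439.0, -38.0, 183.0], [441.0, -36.0, 184.0], [440.0, -32.0, 181.0], [441.0, -30.0, 181.0], [438.0, -25.0, 176.0], [260.0, 63.0, -1.0]]
w 210 196 0.88 [[434.0, -23.0, 189.0], [435.0, -24.0, 189.0], [436.0, -24.0, 189.0], [437.0, -24.0, 188.0], [437.0, -25.0, 186.0], [438.0, -25.0, 185.0], [409.0, -69.0, 10.0]]
```

View pics/s2.png

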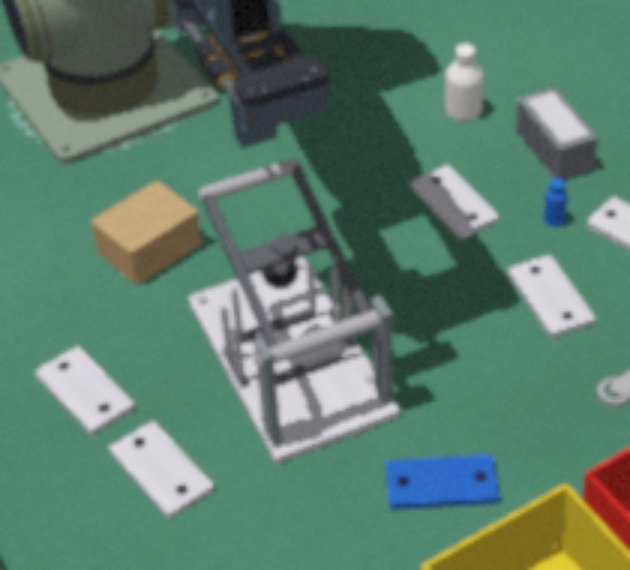

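Run:
```python
from h import *
print(env.state()['qpos'],env.state()['ee_pos'])
m,R,e=cam('scene')
for p in([471,-33,244],[471,-33,400],[436,-28,187],[500,-37,12],[594,-49,125]):
    q=R.T@(np.array(p)-e);print(p,q[0]/q[2]*m['fx']+m['cx'],q[1]/q[2]*m['fy']+m['cy'],q[2])
```

```text
[-5.41677151e+00  7.15974410e+00  9.70052214e+01 -5.88745659e-03
  7.59029261e+01  1.74567258e+00] [470.46614467 -33.09538248 242.64393401]
[471, -33, 244] 205.6013305653769 161.17563214373746 1340.9754335273524
[471, -33, 400] 200.9755734598767 113.36332932256897 1230.7508252109226
[436, -28, 187] 202.51852647191714 169.12782225686558 1404.056709562516
[500, -37, 12] 214.91355692281633 225.81060020449357 1486.0562400076933
[594, -49, 125] 226.07234691169273 221.32180288822633 1345.5029954254685
```

View pics/w2.png

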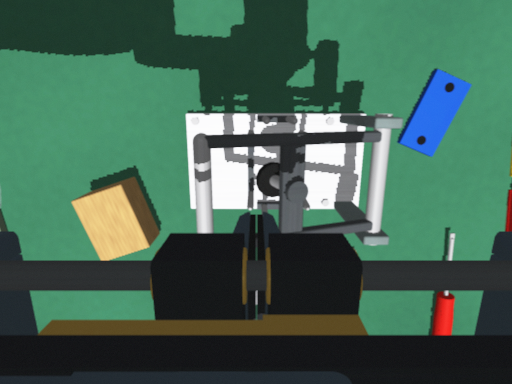

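Run:
```python
from h import *
mc=cam('wrist');s=env.state();im,d=env.grab_frame('wrist');P=pts('wrist',d,mc)
Rt=R_of(s['ee_rot']);T=(P-s['ee_pos'])@Rt
for v in range(205,262,5): print(v,[T[v,u].round().astype(int).tolist() for u in(200,240,248,252,256,260,266,275,320)])
im,d=env.grab_frame('scene');P=pts('scene',d);T=(P-s['ee_pos'])@Rt
for v in range(130,166,4): print(v,[T[v,u].round().astype(int).tolist() for u in range(196,232,5)])
```

```text
205 [[-3, -46, 57], [-56, -23, 232], [-56, -12, 233], [-34, -5, 160], [-34, -1, 161], [-56, 5, 233], [-52, 12, 220], [-53, 25, 222], [-56, 88, 232]]
210 [[-8, -47, 58], [-67, -24, 245], [-67, -12, 244], [-67, -7, 244], [-67, -1, 243], [-67, 5, 244], [-52, 12, 197], [-68, 26, 245], [-67, 90, 244]]
215 [[-74, -81, 243], [-74, -24, 243], [17, -5, -28], [16, -3, -24], [-74, -1, 243], [16, 2, -24], [17, 5, -27], [-75, 26, 244], [-75, 91, 245]]
220 [[-82, -82, 243], [17, -9, -36], [18, -5, -37], [16, -3, -32], [-82, -1, 244], [16, 1, -32], [17, 5, -35], [17, 9, -34], [-82, 91, 244]]
225 [[-90, -82, 245], [17, -9, -42], [18, -5, -45], [16, -3, -40], [-90, -1, 244], [16, 1, -39], [17, 4, -44], [18, 9, -44], [-90, 92, 244]]
230 [[-98, -83, 244], [17, -8, -51], [17, -4, -50], [16, -3, -47], [-98, -1, 246], [15, 1, -45], [17, 4, -51], [17, 8, -50], [-38, 60, 91]]
235 [[38, -16, -107], [38, -5, -107], [17, -4, -56], [15, -2, -52], [-37, -1, 77], [15, 1, -52], [17, 4, -55], [38, 5, -108], [37, 18, -106]]
240 [[38, -16, -110], [38, -5, -110], [17, -4, -62], [16, -2, -60], [-38, -1, 68], [16, 1, -5
[... 1190 characters left out ...]
-363, 243], [-37, 87, -130], [-25, 87, -126], [-13, 90, -123], [3, 82, -112], [14, 86, -111], [29, 83, -103], [209, -316, 251]]
150 [[88, -352, 251], [-38, 86, -118], [-23, 81, -108], [-11, 83, -105], [2, 82, -99], [166, -306, 247], [182, -298, 247], [197, -289, 245]]
154 [[77, -322, 244], [-38, 84, -103], [-1, 14, -37], [13, 12, -30], [142, -297, 249], [158, -289, 249], [174, -281, 250], [187, -266, 243]]
158 [[69, -302, 244], [-16, 12, -27], [99, -283, 241], [118, -284, 249], [133, -273, 246], [148, -264, 245], [165, -260, 249], [178, -247, 244]]
162 [[63, -289, 250], [77, -275, 245], [92, -264, 242], [109, -263, 248], [122, -248, 241], [140, -248, 248], [156, -240, 248], [173, -236, 251]]
```

Call:
arm_command:
  motion:
    - {"offset": [0,-0.019,0],"spin": 0}
    - {"offset": [0,-0.019,0],"spin": 0}
    - {"offset": [0,0,0],"spin": 0}
    - {"offset": [0,0,0],"spin": 0}
    - {"offset": [0,0,0],"spin": 0}
  jaw: 0.06

```text
time_s: 6.1
ee_pos: [433.7, -28.4, 243.3]
ee_rot: [180.0, 0.0, 82.8]
force: [-0.2, -0.1, 0.2]
gripper_width: 47.6
gripper_force: 0.0
```

Call:
arm_command:
  motion:
    - {"offset": [0,0,0],"spin": 0}
    - {"offset": [0,0,0.03],"spin": 0}
    - {"offset": [0,0,0.035],"spin": 0}
    - {"offset": [0,0,0.035],"spin": 0}
    - {"offset": [0,0,0],"spin": 0}

```text
time_s: 6.72
ee_pos: [431.5, -28.3, 141.3]
ee_rot: [-179.7, 0.0, 82.8]
force: [-0.3, 0.2, 0.8]
gripper_width: 60.2
gripper_force: 0.0
```

Call:
arm_command:
  motion:
    - {"offset": [0,0,0],"spin": 0}
    - {"offset": [0,0,0],"spin": 0}
    - {"offset": [0,0,0],"spin": 0}
    - {"offset": [0,0,0],"spin": 0}
    - {"offset": [0,0,0],"spin": 0}
  jaw: 0
  newtons: 25

```text
time_s: 7.35
ee_pos: [430.8, -28.1, 143.2]
ee_rot: [-179.7, 0.0, 82.8]
force: [-0.8, -0.2, 3.8]
gripper_width: 13.3
gripper_force: 25.1
```

Call:
arm_command:
  motion:
    - {"offset": [0,0,0],"spin": 0}
    - {"offset": [0,0,0],"spin": 0}

```text
time_s: 7.6
ee_pos: [430.9, -28.1, 143.2]
ee_rot: [-179.7, 0.0, 82.8]
force: [-4.9, 1.3, 4.8]
gripper_width: 14.0
gripper_force: 25.0
```

Call:
arm_command:
  motion:
    - {"offset": [0,0.01,-0.022],"spin": 0}
    - {"offset": [0,0.013,-0.0205],"spin": 0}
    - {"offset": [0,0.016,-0.0185],"spin": 0}
    - {"offset": [0,0.018,-0.016],"spin": 0}

```text
time_s: 8.1
ee_pos: [479.6, -34.4, 219.3]
ee_rot: [-178.6, 0.0, 82.8]
force: [-21.4, 2.7, 10.7]
gripper_width: 13.0
gripper_force: 25.0
```

Call:
arm_command:
  motion:
    - {"offset": [0,0.02,-0.0135],"spin": 0}
    - {"offset": [0,0.022,-0.0105],"spin": 0}
    - {"offset": [0,0.023,-0.0075],"spin": 0}
    - {"offset": [0,0.024,-0.004],"spin": 0}

```text
time_s: 8.6
ee_pos: [575.5, -46.7, 258.7]
ee_rot: [-179.8, 0.0, 82.8]
force: [-8.0, 0.5, 7.9]
gripper_width: 13.3
gripper_force: 25.0
```

Call:
arm_command:
  motion:
    - {"offset": [0,0.024,-0.0005],"spin": 0}
    - {"offset": [0,0.024,0.0025],"spin": 0}
    - {"offset": [0,0.0235,0.006],"spin": 0}
    - {"offset": [0,0.0225,0.009],"spin": 0}
    - {"offset": [0,0,0],"spin": 0}

```text
time_s: 9.22
ee_pos: [673.2, -59.2, 237.7]
ee_rot: [179.9, 0.1, 82.8]
force: [5.1, -2.1, -4.3]
gripper_width: 13.2
gripper_force: 25.0
```

Call:
arm_command:
  motion:
    - {"offset": [0,0,0],"spin": 0}
    - {"offset": [0,0,0],"spin": 0}
    - {"offset": [0,0,0],"spin": 0}
    - {"offset": [0,0,0],"spin": 0}
  jaw: 0.06

```text
time_s: 9.72
ee_pos: [671.2, -58.2, 239.1]
ee_rot: [180.0, -0.0, 82.8]
force: [0.4, 0.2, 0.1]
gripper_width: 50.4
gripper_force: 0.0
```

Call:
arm_command:
  motion:
    - {"offset": [0,0,-0.045],"spin": 0}
    - {"offset": [0,0,-0.055],"spin": 0}
    - {"offset": [0,0,-0.03],"spin": 0}
  jaw: 0.09

```text
time_s: 10.1
ee_pos: [671.7, -58.3, 372.6]
ee_rot: [179.7, -0.0, 82.8]
force: [0.8, 0.4, -0.7]
gripper_width: 80.4
gripper_force: 0.0
```

```bash
python3 plan.py 520 -45 430 82.8 400 280 320 30
```

```text
10.1 [671.7 -58.3 372.6] [179.7  -0.   82.8] f [ 0.8  0.4 -0.7] w 80.4 0.0
3 x {"offset": [-0.0019, -0.0507, -0.0191], "spin": 0.0002} <-- waypoint
1 x {"offset": [0.0439, -0.0228, 0.0157], "spin": 0.1316}
1 x {"offset": [0.0405, -0.0284, 0.0157], "spin": 0.1316}
1 x {"offset": [0.0365, -0.0335, 0.0157], "spin": 0.1316}
1 x {"offset": [0.0318, -0.038, 0.0157], "spin": 0.1316}
1 x {"offset": [0.0265, -0.0418, 0.0157], "spin": 0.1316}
1 x {"offset": [0.0208, -0.0449, 0.0157], "spin": 0.1316}
1 x {"offset": [0.0147, -0.0473, 0.0157], "spin": 0.1316} <-- waypoint
```

```bash
python3 plan.py 560 290 330 180
```

```text
10.1 [671.7 -58.3 372.6] [179.7  -0.   82.8] f [ 0.8  0.4 -0.7] w 80.4 0.0
1 x {"offset": [0.0332, -0.0154, 0.0043], "spin": -0.1696}
1 x {"offset": [0.0353, -0.0096, 0.0043], "spin": -0.1696}
1 x {"offset": [0.0364, -0.0035, 0.0043], "spin": -0.1696}
1 x {"offset": [0.0365, 0.0027, 0.0043], "spin": -0.1696}
1 x {"offset": [0.0355, 0.0088, 0.0043], "spin": -0.1696}
1 x {"offset": [0.0335, 0.0147, 0.0043], "spin": -0.1696}
1 x {"offset": [0.0306, 0.0201, 0.0043], "spin": -0.1696}
1 x {"offset": [0.0267, 0.025, 0.0043], "spin": -0.1696}
1 x {"offset": [0.0221, 0.0291, 0.0043], "spin": -0.1696}
1 x {"offset": [0.0169, 0.0324, 0.0043], "spin": -0.1696} <-- waypoint
```

Call:
arm_command:
  motion:
    - {"offset": [0.033,-0.0155,0.004],"spin": -0.17}
    - {"offset": [0.0355,-0.0095,0.004],"spin": -0.17}
    - {"offset": [0.0365,-0.0035,0.004],"spin": -0.17}
    - {"offset": [0.0365,0.0025,0.004],"spin": -0.17}
    - {"offset": [0.0355,0.009,0.004],"spin": -0.17}
  jaw: 0.09

```text
time_s: 10.72
ee_pos: [614.8, 117.1, 348.8]
ee_rot: [180.0, 0.0, 131.9]
force: [1.0, 0.3, 0.7]
gripper_width: 89.9
gripper_force: 0.0
```

Call:
arm_command:
  motion:
    - {"offset": [0.0335,0.0145,0.004],"spin": -0.17}
    - {"offset": [0.0305,0.02,0.004],"spin": -0.17}
    - {"offset": [0.0265,0.025,0.004],"spin": -0.17}
    - {"offset": [0.022,0.029,0.004],"spin": -0.17}
    - {"offset": [0.017,0.0325,0.004],"spin": -0.17}

```text
time_s: 11.35
ee_pos: [558.4, 290.6, 328.8]
ee_rot: [180.0, 0.0, -179.4]
force: [1.5, -0.4, 0.1]
gripper_width: 90.4
gripper_force: 0.0
```

Call:
arm_command:
  motion:
    - {"offset": [0,0,0],"spin": 0}
    - {"offset": [0,0,0],"spin": 0}

```text
time_s: 11.6
ee_pos: [559.2, 289.1, 328.9]
ee_rot: [-180.0, 0.0, -179.8]
force: [1.2, -1.0, 0.6]
gripper_width: 90.0
gripper_force: 0.0
```

```bash
cat > look.py <<'E'
import sys
from h import *
def look(save=None):
    mc=cam('wrist'); s=env.state(); im,d=env.grab_frame('wrist'); P=pts('wrist',d,mc)
    if save: cv2.imwrite('pics/'+save,im)
    out=[]
    for n in('plate0','module_tall'):
        for x in env.boxes_of('wrist',n):
            if x['score']<.3: continue
            l,t,r,b=[int(v) for v in np.clip(np.round(x['bbox']),0,[511,383,511,383])]
            sub=(slice(max(t-4,0),b+5),slice(max(l-4,0),r+5)); q=P[sub]; h=cv2.cvtColor(im[sub],cv2.COLOR_BGR2HSV)
            top=np.percentile(q[...,2],90)
            m=(abs(q[...,2]-top)<7)&(h[...,1]<90)
            qq=q[m][:,:2]
            mm=cv2.morphologyEx(m.astype(np.uint8),cv2.MORPH_OPEN,np.ones((3,3)))
            cs,_=cv2.findContours(mm,cv2.RETR_EXTERNAL,cv2.CHAIN_APPROX_NONE)
            if not cs: continue
            c=max(cs,key=cv2.contourArea)[:,0]; z=50 if n[0]=='m' else 10
            zt=float(np.median(q[m][:,2])); w=np.array([ray((u+sub[1].start,v+sub[0].start),zt,mc)[:2] for u,v in c],np.float32)
            rc=cv2.minAreaRect(w); (w1,w2),a=rc[1],rc[2]
            if w2>w1: a+=90
            a=(a+90)%180-90
            hue=np.median(h[...,0][m]) if m.any() else -1
            print(n,[l,t,r,b],round(x['score'],2),'ctr',np.round(rc[0],1),'size',np.round(rc[1]),'longaxis deg',round(a,1),'top z',round(zt,1))
if __name__=='__main__': look(sys.argv[1] if len(sys.argv)>1 else None); s=env.state(); print(round(s['time_s'],1),s['ee_pos'].round(1),s['ee_rot'].round(1),s['force'].round(1))
E
python3 look.py w3.png
```

```text
plate0 [284, 121, 331, 188] 0.9 ctr [553.5 370.7] size [100.  50.] longaxis deg 16.6 top z 8.4
plate0 [206, 136, 246, 200] 0.81 ctr [577.7 233.9] size [ 50. 100.] longaxis deg -10.3 top z 8.4
plate0 [66, 216, 122, 256] 0.77 ctr [522.2 238.7] size [7. 9.] longaxis deg -87.2 top z 439.7
plate0 [300, 1, 354, 85] 0.75 ctr [393.3 381.4] size [50. 99.] longaxis deg -8.8 top z 48.7
plate0 [202, 11, 238, 90] 0.65 ctr [403.2 233.5] size [ 50. 100.] longaxis deg -0.8 top z 8.6
plate0 [415, 24, 488, 98] 0.61 ctr [387.6 601.3] size [7. 8.] longaxis deg -89.9 top z 8.5
module_tall [299, 2, 352, 82] 0.77 ctr [393.3 381.4] size [50. 99.] longaxis deg -8.8 top z 48.7
11.8 [559.5 288.6 329. ] [-180.     0.  -179.9] [-0.  -0.2 -0.2]
```

View pics/w3.png

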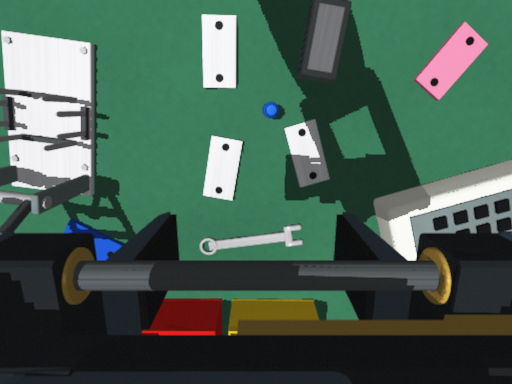

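```bash
python3 plan.py 500 -90 340 82.8
python3 - <<'E'
from h import *
P=np.load('w1P.npy');y=np.radians(-7.2);L=np.array([[np.cos(y),np.sin(y)],[-np.sin(y),np.cos(y)]])
q=(P[...,:2]-[500,-37])@L.T
m=(P[...,2]>112)&(P[...,2]<150)&(q[...,0]>70)&(q[...,0]<125)&(abs(q[...,1])<70)
Q=np.c_[q[m],P[m][:,2]]
for a,b in((-70,-52),(-35,-10),(-10,10),(10,35),(52,70)):
    k=(Q[:,1]>a)&(Q[:,1]<b);print(a,b,k.sum(),np.percentile(Q[k],[2,50,98],axis=0).round(1).tolist())
E
```

```text
11.8 [559.5 288.6 329. ] [-180.     0.  -179.9] f [-0.  -0.2 -0.2] w 90.1 0.0
1 x {"offset": [0.006, -0.0378, -0.0011], "spin": 0.1699}
1 x {"offset": [-0.0004, -0.0383, -0.0011], "spin": 0.1699}
1 x {"offset": [-0.0069, -0.0377, -0.0011], "spin": 0.1699}
1 x {"offset": [-0.0132, -0.036, -0.0011], "spin": 0.1699}
1 x {"offset": [-0.0191, -0.0332, -0.0011], "spin": 0.1699}
1 x {"offset": [-0.0244, -0.0295, -0.0011], "spin": 0.1699}
1 x {"offset": [-0.0291, -0.025, -0.0011], "spin": 0.1699}
1 x {"offset": [-0.0329, -0.0197, -0.0011], "spin": 0.1699}
1 x {"offset": [-0.0357, -0.0139, -0.0011], "spin": 0.1699}
1 x {"offset": [-0.0376, -0.0076, -0.0011], "spin": 0.1699} <-- waypoint
-70 -52 98 [[81.5, -62.5, 115.7], [91.0, -56.1, 137.5], [106.4, -52.2, 139.8]]
-35 -10 157 [[86.8, -34.2, 122.5], [92.0, -22.2, 130.1], [101.4, -10.5, 132.7]]
-10 10 130 [[86.7, -9.4, 122.0], [92.1, -0.1, 130.0], [101.7, 9.2, 132.7]]
10 35 167 [[86.7, 10.4, 123.5], [92.3, 22.6, 129.8], [101.2, 34.5, 132.9]]
52 70 203 [[79.8, 52.5, 115.7], [90.9, 60.4, 136.7], [106.1, 68.6, 139.7]]
```

Call:
arm_command:
  motion:
    - {"offset": [0.006,-0.038,-0.001],"spin": 0.17}
    - {"offset": [0,-0.038,-0.001],"spin": 0.17}
    - {"offset": [-0.007,-0.038,-0.001],"spin": 0.17}
    - {"offset": [-0.013,-0.036,-0.001],"spin": 0.17}
    - {"offset": [-0.019,-0.033,-0.001],"spin": 0.17}

```text
time_s: 12.38
ee_pos: [529.0, 98.3, 334.1]
ee_rot: [180.0, 0.0, 131.1]
force: [-0.1, -0.4, -0.1]
gripper_width: 90.2
gripper_force: 0.0
```

Call:
arm_command:
  motion:
    - {"offset": [-0.0245,-0.0295,-0.001],"spin": 0.17}
    - {"offset": [-0.029,-0.025,-0.001],"spin": 0.17}
    - {"offset": [-0.033,-0.0195,-0.001],"spin": 0.17}
    - {"offset": [-0.0355,-0.014,-0.001],"spin": 0.17}
    - {"offset": [-0.0375,-0.0075,-0.001],"spin": 0.17}

```text
time_s: 13.0
ee_pos: [499.2, -90.7, 339.1]
ee_rot: [180.0, 0.0, 82.4]
force: [0.8, -1.1, -0.1]
gripper_width: 89.9
gripper_force: 0.0
```

Call:
arm_command:
  motion:
    - {"offset": [0,0,0],"spin": 0}
    - {"offset": [0,0,0],"spin": 0}

```text
time_s: 13.25
ee_pos: [499.7, -88.8, 338.9]
ee_rot: [180.0, -0.0, 82.8]
force: [-0.2, 0.8, 0.4]
gripper_width: 90.0
gripper_force: 0.0
```

Run:
```python
from h import *
mc=cam('wrist'); s=env.state(); print(s['ee_pos'],s['ee_rot']); im,d=env.grab_frame('wrist'); P=pts('wrist',d,mc); np.save('w4P.npy',P)
np.savez('w4cam.npz',R=mc[1],e=mc[2]); cv2.imwrite('pics/w4raw.png',im)
cv2.imwrite('pics/w4.png',cv2.resize(im[20:260,130:450],(800,600),interpolation=cv2.INTER_CUBIC))
print(env.pinpoint('wrist','clamp'))
hsv=cv2.cvtColor(im,cv2.COLOR_BGR2HSV)
m=(abs(P[...,2]-11)<5)&(hsv[...,1]<70)&(P[...,0]>370)&(P[...,0]<630)&(P[...,1]>-125)&(P[...,1]<60)
m[235:]=0
q=P[m][:,:2].astype(np.float32); r=cv2.minAreaRect(q); print(len(q),r)
```

```text
[499.68665191 -88.76633737 338.88098091] [ 1.79983834e+02 -2.79720592e-02  8.28300996e+01]
[{'location': [249.6, 120.0], 'score': 0.67}]
10568 ((496.5888977050781, -32.821372985839844), (129.3597412109375, 227.853759765625), 82.1104507446289)
```

View pics/w4.png

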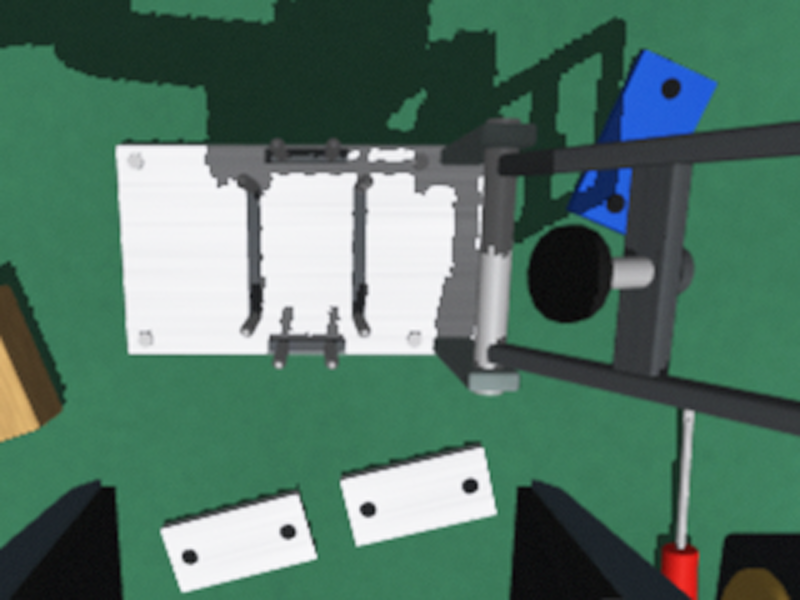

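```bash
python3 - <<'E'
from h import *
z=np.load('w4cam.npz');mc=(env.camera_model('wrist'),z['R'],z['e'])
f=lambda u,v,h=12:ray((130+(u+.5)/2.5-.5,20+(v+.5)/2.5-.5),h,mc)[:2]
a,b=f(116,145),f(128,354);c=f(137,161);d=f(145,339);e=f(415,338);g=f(437,355)
print(a,b,np.linalg.norm(a-b));dirs=[a-b,c-d]
for v in dirs:print('yaw from y-axis',np.degrees(np.arctan2(v[1],v[0]))-90)
for v in(e-d,g-b):print('yaw from x',np.degrees(np.arctan2(v[1],v[0])))
for yaw in(-7,-7.5):
  y=np.radians(yaw);ux=np.array([np.cos(y),np.sin(y)]);print(yaw,(a+b)/2+117.5*ux,(c+d)/2+117.5*ux,'screws span',np.linalg.norm(c-d),np.linalg.norm(e-d))
# pin tops at z=90
for p in((247,333),(363,331),(245,181),(362,181)):print('pin top',f(*p,h=90))
E
python3 look.py
```

```text
[392.48368914  44.52841744] [375.79550608 -83.13041407] 128.74499104076145
yaw from y-axis -7.447749618881559
yaw from y-axis -7.829353181519053
yaw from x -7.010131996309873
yaw from x -7.408724306051465
-7 [500.76377043 -33.62064616] [512.68569387 -34.8552572 ] screws span 109.65432311830367 175.5378036331213
-7.5 [500.63436882 -34.6378259 ] [512.55629226 -35.87243694] screws span 109.65432311830367 175.5378036331213
pin top [462.98074308 -69.9467096 ]
pin top [526.5586341  -76.89339223]
pin top [473.75707756   9.21798188]
pin top [534.75481787   1.48009163]
plate0 [197, 213, 251, 258] 0.97 ctr [ 427.7 -223.4] size [100.  52.] longaxis deg 8.0 top z 8.5
plate0 [359, 41, 416, 114] 0.84 ctr [641.3 -22.2] size [38. 14.] longaxis deg 84.0 top z 217.8
plate0 [265, 198, 333, 240] 0.79 ctr [ 555.8 -204.9] size [100.  52.] longaxis deg 6.6 top z 8.4
13.5 [499.9 -87.9 338.7] [180.   -0.   82.9] [-0.4 -0.1 -0. ]
```

```bash
python3 plan.py 393.3 381.4 160 171.2 393.3 381.4 1 171.2
```

```text
13.5 [499.9 -87.9 338.7] [180.   -0.   82.9] f [-0.4 -0.1 -0. ] w 90.0 0.0
1 x {"offset": [0.0503, -0.0182, 0.0199], "spin": -0.1712}
1 x {"offset": [0.0527, -0.0093, 0.0199], "spin": -0.1712}
1 x {"offset": [0.0535, -0.0002, 0.0199], "spin": -0.1712}
1 x {"offset": [0.0527, 0.0089, 0.0199], "spin": -0.1712}
1 x {"offset": [0.0504, 0.0177, 0.0199], "spin": -0.1712}
1 x {"offset": [0.0467, 0.0261, 0.0199], "spin": -0.1712}
1 x {"offset": [0.0416, 0.0336, 0.0199], "spin": -0.1712}
1 x {"offset": [0.0352, 0.0402, 0.0199], "spin": -0.1712}
1 x {"offset": [0.0279, 0.0456, 0.0199], "spin": -0.1712} <-- waypoint
3 x {"offset": [0.0, 0.0, 0.053], "spin": -0.0} <-- waypoint
```

Call:
arm_command:
  motion:
    - {"offset": [0.0505,-0.018,0.02],"spin": -0.171}
    - {"offset": [0.0525,-0.0095,0.02],"spin": -0.171}
    - {"offset": [0.0535,0,0.02],"spin": -0.171}
    - {"offset": [0.0525,0.009,0.02],"spin": -0.171}
    - {"offset": [0.0505,0.0175,0.02],"spin": -0.171}
  jaw: 0.0912

```text
time_s: 14.12
ee_pos: [440.6, 174.2, 238.3]
ee_rot: [180.0, 0.0, 132.2]
force: [0.3, -0.6, -0.1]
gripper_width: 91.4
gripper_force: 0.0
```

Call:
arm_command:
  motion:
    - {"offset": [0.0465,0.026,0.02],"spin": -0.171}
    - {"offset": [0.0415,0.0335,0.02],"spin": -0.171}
    - {"offset": [0.035,0.04,0.02],"spin": -0.171}
    - {"offset": [0.028,0.0455,0.02],"spin": -0.172}
    - {"offset": [0,0,0],"spin": 0}

```text
time_s: 14.75
ee_pos: [392.4, 382.7, 156.7]
ee_rot: [-179.9, -0.1, 171.4]
force: [0.3, 0.2, 0.1]
gripper_width: 91.3
gripper_force: 0.0
```

```bash
python3 plan.py 393.3 381.4 1 171.2
```

```text
14.8 [392.4 382.7 156.7] [-1.799e+02 -1.000e-01  1.714e+02] f [0.3 0.2 0.1] w 91.3 0.0
3 x {"offset": [-0.0004, -0.0004, 0.0519], "spin": 0.0011} <-- waypoint
```

Call:
arm_command:
  motion:
    - {"offset": [0,0,0.05],"spin": 0}
    - {"offset": [0,0,0.05],"spin": 0}
    - {"offset": [0,0,0.035],"spin": 0}
    - {"offset": [0,0,0.022],"spin": 0}

```text
time_s: 15.25
ee_pos: [394.1, 378.7, 0.5]
ee_rot: [-179.9, -0.1, 171.0]
force: [-0.5, -0.1, 0.4]
gripper_width: 91.2
gripper_force: 0.0
```

Call:
arm_command:
  motion:
    - {"offset": [0,0,0],"spin": 0}
    - {"offset": [0,0,0],"spin": 0}
    - {"offset": [0,0,0],"spin": 0}
    - {"offset": [0,0,0],"spin": 0}
    - {"offset": [0,0,0],"spin": 0}
  jaw: 0.03
  newtons: 35

```text
time_s: 15.88
ee_pos: [395.1, 380.8, 2.6]
ee_rot: [179.9, 0.1, 171.1]
force: [-0.3, 1.0, 3.4]
gripper_width: 49.6
gripper_force: 35.0
```

Call:
arm_command:
  motion:
    - {"offset": [0,0,0],"spin": 0}
    - {"offset": [0,0,-0.02],"spin": 0}
    - {"offset": [0,0,-0.06],"spin": 0}
    - {"offset": [0,0,-0.06],"spin": 0}
    - {"offset": [0,0,-0.03],"spin": 0}

```text
time_s: 16.5
ee_pos: [394.9, 380.2, 174.3]
ee_rot: [179.9, 0.1, 171.1]
force: [0.5, -0.0, -3.7]
gripper_width: 49.8
gripper_force: 35.0
```

```bash
python3 plan.py 498 -34 220 82.6
```

```text
16.5 [394.9 380.2 174.3] [1.799e+02 1.000e-01 1.711e+02] f [ 0.5 -0.  -3.7] w 49.8 35.0
1 x {"offset": [-0.0185, -0.0437, -0.0051], "spin": 0.1716}
1 x {"offset": [-0.0256, -0.0399, -0.0051], "spin": 0.1716}
1 x {"offset": [-0.0321, -0.0349, -0.0051], "spin": 0.1716}
1 x {"offset": [-0.0376, -0.0289, -0.0051], "spin": 0.1716}
1 x {"offset": [-0.042, -0.0221, -0.0051], "spin": 0.1716}
1 x {"offset": [-0.0451, -0.0146, -0.0051], "spin": 0.1716}
1 x {"offset": [-0.047, -0.0067, -0.0051], "spin": 0.1716}
1 x {"offset": [-0.0474, 0.0014, -0.0051], "spin": 0.1716}
1 x {"offset": [-0.0465, 0.0095, -0.0051], "spin": 0.1716} <-- waypoint
```

Run:
```python
from h import *
P=np.load('w4P.npy');y=np.radians(-7.4);L=np.array([[np.cos(y),np.sin(y)],[-np.sin(y),np.cos(y)]])
q=(P[...,:2]-[500.3,-34.5])@L.T
for u in(528,535,545,555,570,590):
    U=int(130+u/2.5);V=int(20+275/2.5);print(u,q[V,U].round(1),P[V,U,2].round(1))
m=(P[...,2]>112)&(P[...,2]<140)&(q[...,0]>70)&(abs(q[...,1])<35)&(q[...,0]<110);print('tube',np.percentile(q[m][:,0],[2,98]),P[m][:,2].max())
```

```text
528 [88.1 -0.9] 214.1
535 [89.3 -0.5] 220.4
545 [92.3 -0.3] 223.5
555 [94.7 -0. ] 227.9
570 [98.3  0.4] 234.5
590 [102.4   1. ] 243.7
tube [ 87.12324498 102.04369968] 133.74411460420401
```

Call:
arm_command:
  motion:
    - {"offset": [-0.0185,-0.0435,-0.005],"spin": 0.1715}
    - {"offset": [-0.0255,-0.04,-0.005],"spin": 0.1715}
    - {"offset": [-0.032,-0.035,-0.005],"spin": 0.1715}
    - {"offset": [-0.0375,-0.029,-0.005],"spin": 0.1715}
    - {"offset": [-0.042,-0.022,-0.005],"spin": 0.1715}

```text
time_s: 17.12
ee_pos: [450.7, 148.1, 195.7]
ee_rot: [-179.8, -0.0, 121.6]
force: [0.6, -0.3, -3.4]
gripper_width: 49.7
gripper_force: 35.0
```

Call:
arm_command:
  motion:
    - {"offset": [-0.045,-0.0145,-0.005],"spin": 0.1715}
    - {"offset": [-0.047,-0.0065,-0.005],"spin": 0.1715}
    - {"offset": [-0.0475,0.0015,-0.005],"spin": 0.1715}
    - {"offset": [-0.0465,0.0095,-0.005],"spin": 0.1715}
    - {"offset": [0,0,0],"spin": 0}

```text
time_s: 17.75
ee_pos: [497.7, -36.8, 215.8]
ee_rot: [-179.9, 0.1, 82.4]
force: [0.2, 0.4, -3.5]
gripper_width: 49.4
gripper_force: 35.0
```

Call:
arm_command:
  motion:
    - {"offset": [0,0,0],"spin": 0}
    - {"offset": [0,0,0],"spin": 0}

```text
time_s: 18.0
ee_pos: [497.1, -32.9, 216.2]
ee_rot: [-179.9, -0.0, 82.7]
force: [-0.1, -0.5, -2.9]
gripper_width: 49.8
gripper_force: 35.0
```

```bash
python3 plan.py 496.6 -35.8 120 82.6
```

```text
18.0 [497.1 -32.9 216.2] [-179.9   -0.    82.7] f [-0.1 -0.5 -2.9] w 49.8 35.0
2 x {"offset": [-0.0015, -0.0001, 0.0481], "spin": 0.0013} <-- waypoint
```

Call:
arm_command:
  motion:
    - {"offset": [-0.0015,0,0.05],"spin": 0}
    - {"offset": [-0.001,0,0.05],"spin": 0}
    - {"offset": [0,0,0],"spin": 0}
    - {"offset": [0,0,0],"spin": 0}

```text
time_s: 18.5
ee_pos: [499.0, -36.0, 118.4]
ee_rot: [179.8, -0.0, 82.7]
force: [0.7, -0.1, -3.3]
gripper_width: 50.0
gripper_force: 35.0
```

```bash
python3 plan.py 496.6 -35.8 31 82.6
python3 - <<'E'
from h import *
mc=cam('wrist');im,d=env.grab_frame('wrist');cv2.imwrite('pics/w5.png',im)
E
```

```text
18.5 [499.  -36.  118.4] [179.8  -0.   82.7] f [ 0.7 -0.1 -3.3] w 50.0 35.0
2 x {"offset": [-0.0001, -0.0012, 0.0437], "spin": 0.0009} <-- waypoint
```

View pics/w5.png

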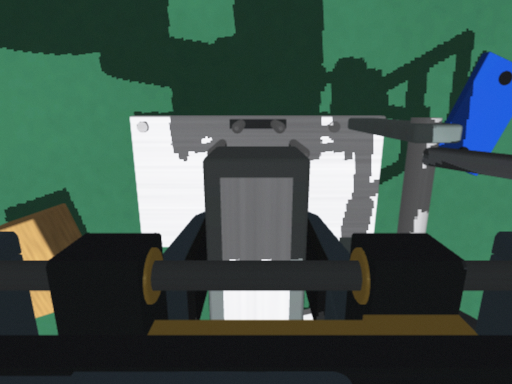

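Call:
arm_command:
  motion:
    - {"offset": [0,-0.002,0.03],"spin": 0}
    - {"offset": [0,0,0.02],"spin": 0}
    - {"offset": [0,0,0.015],"spin": 0}
    - {"offset": [0,0,0],"spin": 0}

```text
time_s: 19.05
ee_pos: [496.4, -36.2, 52.2]
ee_rot: [179.9, 0.0, 82.6]
force: [-0.7, 0.6, -2.4]
gripper_width: 49.7
gripper_force: 35.0
```

Call:
arm_command:
  motion:
    - {"offset": [0,0,0.012],"spin": 0}
    - {"offset": [0,0,0.01],"spin": 0}
    - {"offset": [0,0,0],"spin": 0}

```text
time_s: 19.42
ee_pos: [496.3, -36.3, 29.3]
ee_rot: [179.9, 0.0, 82.7]
force: [1.6, 0.4, -4.7]
gripper_width: 49.5
gripper_force: 35.0
```

Call:
arm_command:
  motion:
    - {"offset": [0,0,0.004],"spin": 0}
    - {"offset": [0,0,0.003],"spin": 0}
    - {"offset": [0,0,0],"spin": 0}

```text
time_s: 19.8
ee_pos: [496.3, -36.3, 22.8]
ee_rot: [179.9, 0.0, 82.6]
force: [4.1, -0.8, -5.6]
gripper_width: 49.7
gripper_force: 35.0
```

Call:
arm_command:
  motion:
    - {"offset": [0,0.001,0.003],"spin": 0}
    - {"offset": [0,0,0.003],"spin": 0}
    - {"offset": [0,0,0],"spin": 0}

```text
time_s: 20.18
ee_pos: [496.4, -36.3, 16.4]
ee_rot: [-180.0, 0.0, 82.6]
force: [2.0, 0.3, -4.8]
gripper_width: 49.7
gripper_force: 35.0
```

Call:
arm_command:
  motion:
    - {"offset": [0,0,0.003],"spin": 0}
    - {"offset": [0,0,0],"spin": 0}

```text
time_s: 20.42
ee_pos: [496.4, -36.2, 14.6]
ee_rot: [-180.0, 0.0, 82.6]
force: [-0.9, 0.2, 5.1]
gripper_width: 49.4
gripper_force: 35.0
```

Call:
arm_command:
  motion:
    - {"offset": [0,0,0],"spin": 0}
    - {"offset": [0,0,0],"spin": 0}
    - {"offset": [0,0,0],"spin": 0}
    - {"offset": [0,0,0],"spin": 0}
  jaw: 0.08

```text
time_s: 20.92
ee_pos: [496.3, -36.3, 13.6]
ee_rot: [-180.0, 0.0, 82.6]
force: [-0.5, -0.2, -0.1]
gripper_width: 79.8
gripper_force: 0.0
```

Call:
arm_command:
  motion:
    - {"offset": [0,0,-0.05],"spin": 0}
    - {"offset": [0,0,-0.06],"spin": 0}
    - {"offset": [0,0,-0.06],"spin": 0}
    - {"offset": [-0.03,0,-0.05],"spin": 0}
    - {"offset": [-0.03,0,-0.04],"spin": 0}

```text
time_s: 21.55
ee_pos: [488.9, -96.3, 276.1]
ee_rot: [179.9, 0.0, 82.7]
force: [-0.1, -0.0, 0.3]
gripper_width: 80.1
gripper_force: 0.0
```

Call:
arm_command:
  motion:
    - {"offset": [0,0,0],"spin": 0}
    - {"offset": [0,0,0],"spin": 0}

```text
time_s: 21.8
ee_pos: [488.2, -95.5, 272.8]
ee_rot: [-179.9, -0.0, 82.6]
force: [-0.3, -0.6, 0.4]
gripper_width: 80.3
gripper_force: 0.0
```

```bash
python3 look.py; python3 plan.py 427.7 -223.4 120 8
```

```text
plate0 [383, 18, 448, 99] 0.92 ctr [637.5 -19.9] size [36. 14.] longaxis deg 87.4 top z 212.0
plate0 [192, 222, 264, 263] 0.75 ctr [484.7 -62. ] size [ 2. 21.] longaxis deg -7.4 top z 387.5
plate0 [274, 204, 343, 253] 0.71 ctr [530.8 -92.3] size [21.  8.] longaxis deg 82.6 top z 312.1
module_tall [238, 76, 281, 157] 0.77 ctr [496.  -34.5] size [98. 50.] longaxis deg 82.5 top z 60.7
21.9 [488.1 -95.  272.2] [-179.8   -0.    82.7] [-0.4 -0.3  0.1]
21.9 [488.1 -95.  272.2] [-179.8   -0.    82.7] f [-0.4 -0.3  0.1] w 80.0 0.0
1 x {"offset": [-0.0169, -0.0055, 0.019], "spin": 0.1629}
1 x {"offset": [-0.0175, -0.0026, 0.019], "spin": 0.1629}
1 x {"offset": [-0.0177, 0.0002, 0.019], "spin": 0.1629}
1 x {"offset": [-0.0175, 0.0031, 0.019], "spin": 0.1629}
1 x {"offset": [-0.0167, 0.0059, 0.019], "spin": 0.1629}
1 x {"offset": [-0.0155, 0.0085, 0.019], "spin": 0.1629}
1 x {"offset": [-0.014, 0.0109, 0.019], "spin": 0.1629}
1 x {"offset": [-0.012, 0.0131, 0.019], "spin": 0.1629} <-- waypoint
```

Call:
arm_command:
  motion:
    - {"offset": [-0.017,-0.0055,0.019],"spin": 0.163}
    - {"offset": [-0.0175,-0.0025,0.019],"spin": 0.163}
    - {"offset": [-0.0175,0,0.019],"spin": 0.163}
    - {"offset": [-0.0175,0.003,0.019],"spin": 0.163}
    - {"offset": [-0.0165,0.006,0.019],"spin": 0.163}
  jaw: 0.08

```text
time_s: 22.58
ee_pos: [450.3, -175.3, 177.1]
ee_rot: [-179.9, 0.1, 35.7]
force: [-0.1, 0.9, -1.1]
gripper_width: 79.9
gripper_force: 0.0
```

Call:
arm_command:
  motion:
    - {"offset": [-0.0155,0.0085,0.019],"spin": 0.163}
    - {"offset": [-0.014,0.011,0.019],"spin": 0.163}
    - {"offset": [-0.012,0.013,0.019],"spin": 0.163}
    - {"offset": [0,0,0],"spin": 0}
    - {"offset": [0,0,0],"spin": 0}

```text
time_s: 23.2
ee_pos: [428.8, -223.2, 121.9]
ee_rot: [-180.0, -0.0, 8.1]
force: [0.1, -1.0, -0.3]
gripper_width: 79.9
gripper_force: 0.0
```

```bash
python3 look.py; python3 plan.py 427.7 -223.4 -21 8
python3 - <<'E'
from h import *
im,d=env.grab_frame('top');P=pts('top',d)
hsv=cv2.cvtColor(im,cv2.COLOR_BGR2HSV)
m=((hsv[...,1]>120)&(abs(hsv[...,0].astype(int)-27)<8)&(P[...,0]<640)&(P[...,1]<-340)&(P[...,1]>-560)).astype(np.uint8)
print(m.sum())
c=max(cv2.findContours(m,0,1)[0],key=cv2.contourArea)[:,0]
mc=cam('top');w=np.array([ray(p,30,mc)[:2] for p in c],np.float32);print('tray',cv2.minAreaRect(w))
E
```

```text
plate0 [233, 128, 282, 237] 0.9 ctr [ 428.4 -225.7] size [99. 50.] longaxis deg 8.1 top z 8.6
plate0 [230, 0, 291, 102] 0.62 ctr [ 548.1 -208.5] size [84. 50.] longaxis deg 6.8 top z 8.5
module_tall [0, 39, 119, 131] 0.89 ctr [490.8 -53.3] size [69. 56.] longaxis deg 82.6 top z 60.7
23.4 [ 429.1 -223.4  122.5] [ 1.8e+02 -1.0e-01  8.0e+00] [-0.3 -0.1  0.2]
23.4 [ 429.1 -223.4  122.5] [ 1.8e+02 -1.0e-01  8.0e+00] f [-0.3 -0.1  0.2] w 80.0 0.0
3 x {"offset": [-0.0005, -0.0, 0.0478], "spin": 0.0003} <-- waypoint
1617
tray ((534.5057983398438, -450.23663330078125), (160.89158630371094, 179.64080810546875), 87.61790466308594)
```

Call:
arm_command:
  motion:
    - {"offset": [0,0.002,0.05],"spin": 0}
    - {"offset": [0,0,0.05],"spin": 0}
    - {"offset": [0,0,0.03],"spin": 0}
    - {"offset": [0,0,0.013],"spin": 0}
    - {"offset": [0,0,0],"spin": 0}

```text
time_s: 24.02
ee_pos: [429.2, -225.8, -20.9]
ee_rot: [180.0, -0.0, 8.0]
force: [0.2, -0.0, 0.3]
gripper_width: 79.7
gripper_force: 0.0
```

Call:
arm_command:
  motion:
    - {"offset": [0,0,0],"spin": 0}
    - {"offset": [0,0,0],"spin": 0}
    - {"offset": [0,0,0],"spin": 0}
    - {"offset": [0,0,0],"spin": 0}
    - {"offset": [0,0,0],"spin": 0}
  jaw: 0.03
  newtons: 30

```text
time_s: 24.65
ee_pos: [428.8, -225.8, -20.9]
ee_rot: [180.0, -0.0, 7.9]
force: [-0.7, -0.2, 3.8]
gripper_width: 49.5
gripper_force: 30.0
```

Call:
arm_command:
  motion:
    - {"offset": [0,0,-0.04],"spin": 0}
    - {"offset": [0,0,-0.06],"spin": 0}
    - {"offset": [0,0,0],"spin": 0}

```text
time_s: 25.02
ee_pos: [431.6, -227.4, 82.6]
ee_rot: [179.7, -0.5, 7.9]
force: [0.6, -0.9, -2.2]
gripper_width: 49.6
gripper_force: 30.0
```

```bash
python3 plan.py 536 -452 85 0 536 -452 -9 0
```

```text
25.0 [ 431.6 -227.4   82.6] [179.7  -0.5   7.9] f [ 0.6 -0.9 -2.2] w 49.6 30.0
1 x {"offset": [0.0145, 0.0474, -0.0005], "spin": 0.0277}
1 x {"offset": [0.0158, 0.0469, -0.0005], "spin": 0.0277}
1 x {"offset": [0.0171, 0.0465, -0.0005], "spin": 0.0277}
1 x {"offset": [0.0184, 0.046, -0.0005], "spin": 0.0277}
1 x {"offset": [0.0196, 0.0455, -0.0005], "spin": 0.0277} <-- waypoint
2 x {"offset": [0.0, 0.0, 0.047], "spin": -0.0} <-- waypoint
```

Call:
arm_command:
  motion:
    - {"offset": [0.0145,0.0475,0],"spin": 0.028}
    - {"offset": [0.016,0.047,0],"spin": 0.028}
    - {"offset": [0.017,0.0465,0],"spin": 0.028}
    - {"offset": [0.0185,0.046,0],"spin": 0.028}
    - {"offset": [0.0195,0.0455,0],"spin": 0.028}

```text
time_s: 25.65
ee_pos: [532.7, -451.3, 76.3]
ee_rot: [-179.9, 0.1, -0.2]
force: [0.8, 0.3, -0.4]
gripper_width: 49.4
gripper_force: 30.0
```

Call:
arm_command:
  motion:
    - {"offset": [0,0,0],"spin": 0}
    - {"offset": [0,0,0.04],"spin": 0}
    - {"offset": [0,0,0.035],"spin": 0}
    - {"offset": [0,0,0.018],"spin": 0}
    - {"offset": [0,0,0],"spin": 0}

```text
time_s: 26.28
ee_pos: [532.3, -449.5, -15.1]
ee_rot: [-179.9, 0.1, -0.1]
force: [-0.5, -0.4, -0.7]
gripper_width: 49.7
gripper_force: 30.0
```

Call:
arm_command:
  motion:
    - {"offset": [0,0,0],"spin": 0}
    - {"offset": [0,0,0],"spin": 0}
    - {"offset": [0,0,0],"spin": 0}
    - {"offset": [0,0,-0.04],"spin": 0}
    - {"offset": [0,0,-0.06],"spin": 0}
  jaw: 0.08

```text
time_s: 26.9
ee_pos: [531.8, -449.6, 84.7]
ee_rot: [-179.8, 0.2, -0.1]
force: [1.2, 0.1, -0.4]
gripper_width: 80.0
gripper_force: 0.0
```

```bash
python3 look.py;  python3 plan.py 556 -206 90 6.7 556 -206 -21 6.7
```

```text
plate0 [2, 141, 26, 223] 0.94 ctr [ 537.2 -237.4] size [19. 64.] longaxis deg -12.1 top z 8.1
plate0 [224, 134, 287, 256] 0.88 ctr [ 531.7 -450.7] size [50. 99.] longaxis deg -0.1 top z 13.7
27.1 [ 535.2 -452.5   90.6] [ 1.796e+02 -4.000e-01 -1.000e-01] [ 0.   0.7 -0.4]
27.1 [ 535.2 -452.5   90.6] [ 1.796e+02 -4.000e-01 -1.000e-01] f [ 0.   0.7 -0.4] w 80.1 0.0
1 x {"offset": [0.0041, -0.0493, 0.0001], "spin": -0.0237}
1 x {"offset": [0.0052, -0.0492, 0.0001], "spin": -0.0237}
1 x {"offset": [0.0064, -0.0491, 0.0001], "spin": -0.0237}
1 x {"offset": [0.0076, -0.0489, 0.0001], "spin": -0.0237}
1 x {"offset": [0.0087, -0.0487, 0.0001], "spin": -0.0237} <-- waypoint
2 x {"offset": [0.0, 0.0, 0.0555], "spin": -0.0} <-- waypoint
```

Call:
arm_command:
  motion:
    - {"offset": [0.003,-0.048,-0.01],"spin": 0}
    - {"offset": [0.003,-0.048,-0.01],"spin": 0}
    - {"offset": [0.003,-0.048,-0.01],"spin": 0}
    - {"offset": [0.003,-0.048,0],"spin": 0}
    - {"offset": [0,-0.03,0],"spin": 0}

```text
time_s: 27.68
ee_pos: [544.6, -226.1, 114.8]
ee_rot: [-179.9, 0.1, -0.0]
force: [-0.1, 0.7, 0.6]
gripper_width: 80.2
gripper_force: 0.0
```

Call:
arm_command:
  motion:
    - {"offset": [0,0,0],"spin": 0}
    - {"offset": [0,0,0],"spin": 0}

```text
time_s: 27.92
ee_pos: [545.2, -229.1, 115.2]
ee_rot: [180.0, 0.0, -0.1]
force: [-0.5, 0.1, -0.3]
gripper_width: 79.9
gripper_force: 0.0
```

```bash
python3 look.py
```

```text
plate0 [3, 0, 45, 51] 0.95 ctr [695.9 -28.3] size [10. 10.] longaxis deg 89.8 top z 8.8
plate0 [450, 145, 510, 242] 0.78 ctr [ 582.2 -290.1] size [13.  3.] longaxis deg 89.8 top z 222.5
plate0 [199, 120, 268, 227] 0.55 ctr [ 556.4 -207.4] size [100.  50.] longaxis deg 6.6 top z 8.6
module_tall [2, 207, 109, 240] 0.63 ctr [ 582.9 -175.4] size [27.  3.] longaxis deg 89.8 top z 223.8
28.1 [ 545.3 -229.7  115.4] [180.    0.   -0.2] [ 0.  -0.8 -1.4]
```

Call:
arm_command:
  motion:
    - {"offset": [-0.004,-0.02,0.03],"spin": -0.118}
    - {"offset": [0,0,0.05],"spin": 0}
    - {"offset": [0,0,0.04],"spin": 0}
    - {"offset": [0,0,0.016],"spin": 0}
    - {"offset": [0,0,0],"spin": 0}

```text
time_s: 28.7
ee_pos: [541.7, -209.4, -20.3]
ee_rot: [180.0, -0.0, 6.6]
force: [0.0, 0.4, 0.5]
gripper_width: 80.0
gripper_force: 0.0
```

Call:
arm_command:
  motion:
    - {"offset": [0,0,0],"spin": 0}
    - {"offset": [0,0,0],"spin": 0}
    - {"offset": [0,0,0],"spin": 0}
    - {"offset": [0,0,0],"spin": 0}
    - {"offset": [0,0,0],"spin": 0}
  jaw: 0.03
  newtons: 30

```text
time_s: 29.32
ee_pos: [541.6, -208.7, -19.9]
ee_rot: [180.0, -0.0, 6.7]
force: [-0.5, -0.4, 3.0]
gripper_width: 49.7
gripper_force: 30.0
```

Call:
arm_command:
  motion:
    - {"offset": [0,0,-0.04],"spin": 0}
    - {"offset": [0,0,-0.06],"spin": 0}
    - {"offset": [0,0,0],"spin": 0}

```text
time_s: 29.7
ee_pos: [544.8, -209.9, 84.3]
ee_rot: [179.7, -0.5, 6.7]
force: [1.4, -0.5, -0.9]
gripper_width: 49.6
gripper_force: 30.0
```

```bash
python3 plan.py 520 -450 85 0 520 -450 -3 0
```

```text
29.7 [ 544.8 -209.9   84.3] [179.7  -0.5   6.7] f [ 1.4 -0.5 -0.9] w 49.6 30.0
1 x {"offset": [-0.0105, 0.0471, -0.0001], "spin": 0.0233}
1 x {"offset": [-0.0094, 0.0474, -0.0001], "spin": 0.0233}
1 x {"offset": [-0.0083, 0.0476, -0.0001], "spin": 0.0233}
1 x {"offset": [-0.0072, 0.0477, -0.0001], "spin": 0.0233}
1 x {"offset": [-0.0061, 0.0479, -0.0001], "spin": 0.0233} <-- waypoint
2 x {"offset": [0.0, 0.0, 0.044], "spin": -0.0} <-- waypoint
```

Call:
arm_command:
  motion:
    - {"offset": [-0.0105,0.047,0],"spin": 0.0235}
    - {"offset": [-0.0095,0.0475,0],"spin": 0.0235}
    - {"offset": [-0.0085,0.0475,0],"spin": 0.0235}
    - {"offset": [-0.007,0.0475,0],"spin": 0.0235}
    - {"offset": [-0.0065,0.048,0],"spin": 0.0235}

```text
time_s: 30.32
ee_pos: [514.8, -449.2, 77.6]
ee_rot: [-179.9, 0.1, -0.1]
force: [0.5, -0.6, -0.3]
gripper_width: 49.7
gripper_force: 30.0
```

Call:
arm_command:
  motion:
    - {"offset": [0,0,0],"spin": 0}
    - {"offset": [0,0,0.04],"spin": 0}
    - {"offset": [0,0,0.03],"spin": 0}
    - {"offset": [0,0,0.014],"spin": 0}
    - {"offset": [0,0,0],"spin": 0}

```text
time_s: 30.95
ee_pos: [515.8, -447.3, -4.8]
ee_rot: [-179.9, 0.1, -0.0]
force: [-0.1, -0.9, -1.2]
gripper_width: 49.4
gripper_force: 30.0
```

Call:
arm_command:
  motion:
    - {"offset": [0,0,0],"spin": 0}
    - {"offset": [0,0,0],"spin": 0}
    - {"offset": [0,0,0],"spin": 0}
    - {"offset": [0,0,-0.04],"spin": 0}
    - {"offset": [0,0,-0.06],"spin": 0}
  jaw: 0.08

```text
time_s: 31.58
ee_pos: [514.8, -447.5, 94.7]
ee_rot: [-179.8, 0.2, -0.1]
force: [0.8, -0.4, 0.2]
gripper_width: 80.2
gripper_force: 0.0
```

```bash
python3 look.py;  python3 plan.py 480 -380 250 40 420 0 330 110 480 270 330 170
```

```text
plate0 [231, 112, 246, 120] 0.73 ctr [ 577.6 -433.9] size [19.  5.] longaxis deg 89.9 top z 23.5
plate0 [227, 118, 289, 234] 0.57 ctr [ 530.7 -448.5] size [50. 99.] longaxis deg -0.0 top z 23.6
module_tall [229, 112, 288, 218] 0.48 ctr [ 535.8 -448.5] size [50. 88.] longaxis deg -0.0 top z 23.6
31.7 [ 518.  -450.4  100.4] [ 1.796e+02 -4.000e-01 -1.000e-01] [-0.4 -0.1  0. ]
31.7 [ 518.  -450.4  100.4] [ 1.796e+02 -4.000e-01 -1.000e-01] f [-0.4 -0.1  0. ] w 80.0 0.0
1 x {"offset": [-0.0095, -0.0176, -0.0374], "spin": -0.1749}
1 x {"offset": [-0.0063, -0.019, -0.0374], "spin": -0.1749}
1 x {"offset": [-0.0029, -0.0198, -0.0374], "spin": -0.1749}
1 x {"offset": [0.0006, -0.02, -0.0374], "spin": -0.1749} <-- waypoint
1 x {"offset": [0.0283, -0.0471, -0.0114], "spin": -0.1745}
1 x {"offset": [0.0361, -0.0415, -0.0114], "spin": -0.1745}
1 x {"offset": [0.0427, -0.0346, -0.0114], "spin": -0.1745}
1 x {"offset": [0.0481, -0.0266, -0.0114], "spin": -0.1745}
1 x {"offset": [0.052, -0.0179, -0.0114], "spin": -0.1745}
1 x {"offset": [0.0543, -0.0086, -0.0114], "spin": -0.1745}
1 x {"offset": [0.0549, 0.001, -0.0114], "spin": -0.1745} <-- waypoint
1 x {"offset": [0.0389, 0.0248, 0.0], "spin": -0.1745}
1 x {"offset": [0.034, 0.0312, 0.0], "spin": -0.1745}
1 x {"offset": [0.028, 0.0366, 0.0], "spin": -0.1745}
1 x {"offset": [0.0213, 0.0409, 0.0], "spin": -0.1745}
1 x {"offset": [0.0138, 0.044, 0.0], "spin": -0.1745}
1 x {"offset": [0.006, 0.0457, 0.0], "spin": -0.1745} <-- waypoint
```

Stack in tray is good. Now to the left plates.

Call:
arm_command:
  motion:
    - {"offset": [-0.0095,-0.0175,-0.0375],"spin": -0.175}
    - {"offset": [-0.0065,-0.019,-0.0375],"spin": -0.175}
    - {"offset": [-0.003,-0.02,-0.0375],"spin": -0.175}
    - {"offset": [0.0005,-0.02,-0.0375],"spin": -0.175}
    - {"offset": [0.0285,-0.047,-0.0115],"spin": -0.1745}

```text
time_s: 32.35
ee_pos: [469.5, -324.8, 258.4]
ee_rot: [179.8, 0.0, 50.2]
force: [1.0, 0.5, -0.3]
gripper_width: 79.8
gripper_force: 0.0
```

Call:
arm_command:
  motion:
    - {"offset": [0.036,-0.0415,-0.0115],"spin": -0.1745}
    - {"offset": [0.0425,-0.0345,-0.0115],"spin": -0.1745}
    - {"offset": [0.048,-0.0265,-0.0115],"spin": -0.1745}
    - {"offset": [0.052,-0.018,-0.0115],"spin": -0.1745}
    - {"offset": [0.0545,-0.0085,-0.0115],"spin": -0.1745}

```text
time_s: 32.98
ee_pos: [425.0, -50.8, 314.0]
ee_rot: [-179.9, -0.0, 100.3]
force: [1.9, 1.0, 1.0]
gripper_width: 80.1
gripper_force: 0.0
```

Call:
arm_command:
  motion:
    - {"offset": [0.055,0.001,-0.0115],"spin": -0.1745}
    - {"offset": [0.039,0.025,0],"spin": -0.1745}
    - {"offset": [0.034,0.031,0],"spin": -0.1745}
    - {"offset": [0.028,0.0365,0],"spin": -0.1745}
    - {"offset": [0.0215,0.041,0],"spin": -0.1745}

```text
time_s: 33.6
ee_pos: [456.9, 183.5, 325.1]
ee_rot: [-179.9, -0.1, 150.4]
force: [-0.8, 0.2, 0.1]
gripper_width: 80.4
gripper_force: 0.0
```

Call:
arm_command:
  motion:
    - {"offset": [0.014,0.044,0],"spin": -0.1745}
    - {"offset": [0.006,0.0455,0],"spin": -0.1745}
    - {"offset": [0,0,0],"spin": 0}
    - {"offset": [0,0,0],"spin": 0}

```text
time_s: 34.1
ee_pos: [476.6, 271.5, 325.2]
ee_rot: [-179.9, -0.1, 170.0]
force: [-0.3, -0.6, 0.2]
gripper_width: 80.1
gripper_force: 0.0
```

```bash
python3 look.py
```

```text
plate0 [201, 77, 245, 150] 0.97 ctr [403.1 234. ] size [ 50. 100.] longaxis deg -1.0 top z 8.5
plate0 [230, 191, 262, 252] 0.96 ctr [576.9 233.8] size [50. 99.] longaxis deg -10.1 top z 8.3
plate0 [298, 160, 351, 228] 0.93 ctr [470.7 316.2] size [ 8. 12.] longaxis deg -6.8 top z 351.1
plate0 [416, 40, 486, 120] 0.85 ctr [387.4 601.6] size [7. 9.] longaxis deg -0.6 top z 8.5
module_tall [25, 184, 109, 226] 0.68 ctr [490.7 -37. ] size [112.  57.] longaxis deg 82.0 top z 60.5
module_tall [300, 162, 355, 228] 0.5 ctr [470.5 316.6] size [ 9. 11.] longaxis deg -6.8 top z 351.8
34.2 [476.8 271.  326.3] [-180.     0.   169.9] [ 0.8  0.1 -0.2]
```

```bash
python3 plan.py 577 233.8 110 170 577 233.8 -21 170
```

```text
34.2 [476.8 271.  326.3] [-180.     0.   169.9] f [ 0.8  0.1 -0.2] w 79.9 0.0
5 x {"offset": [-0.021, -0.0038, 0.0433], "spin": -0.0003} <-- waypoint
3 x {"offset": [0.0, 0.0, 0.0437], "spin": 0.0} <-- waypoint
```

Call:
arm_command:
  motion:
    - {"offset": [-0.021,-0.004,0.043],"spin": 0}
    - {"offset": [-0.021,-0.004,0.043],"spin": 0}
    - {"offset": [-0.021,-0.004,0.043],"spin": 0}
    - {"offset": [-0.021,-0.004,0.043],"spin": 0}
    - {"offset": [-0.021,-0.003,0.044],"spin": 0}

```text
time_s: 34.88
ee_pos: [577.9, 233.8, 109.6]
ee_rot: [180.0, 0.1, 169.9]
force: [1.1, 0.6, 0.5]
gripper_width: 79.6
gripper_force: 0.0
```

Call:
arm_command:
  motion:
    - {"offset": [0,0,0.02],"spin": 0}
    - {"offset": [0,0,0.05],"spin": 0}
    - {"offset": [0,0,0.04],"spin": 0}
    - {"offset": [0,0,0.02],"spin": 0}
    - {"offset": [0,0,0],"spin": 0}

```text
time_s: 35.5
ee_pos: [577.0, 234.0, -20.2]
ee_rot: [-180.0, -0.0, 169.9]
force: [0.2, -0.6, 0.3]
gripper_width: 80.2
gripper_force: 0.0
```

Call:
arm_command:
  motion:
    - {"offset": [0,0,0],"spin": 0}
    - {"offset": [0,0,0],"spin": 0}
    - {"offset": [0,0,0],"spin": 0}
    - {"offset": [0,0,0],"spin": 0}
    - {"offset": [0,0,0],"spin": 0}
  jaw: 0.03
  newtons: 30

```text
time_s: 36.12
ee_pos: [577.2, 235.0, -19.4]
ee_rot: [-180.0, 0.0, 170.0]
force: [-0.8, -1.2, 3.3]
gripper_width: 49.3
gripper_force: 30.0
```

Call:
arm_command:
  motion:
    - {"offset": [0,0,-0.04],"spin": 0}
    - {"offset": [0,0,-0.06],"spin": 0}
    - {"offset": [0,0,-0.06],"spin": 0}
    - {"offset": [0,0,-0.05],"spin": 0}
    - {"offset": [0,0,0],"spin": 0}

```text
time_s: 36.75
ee_pos: [579.4, 236.3, 195.0]
ee_rot: [179.7, 0.5, 170.0]
force: [0.0, -0.2, -1.1]
gripper_width: 49.7
gripper_force: 30.0
```

```bash
python3 plan.py 460 120 190 130 496 -34.5 150 82.6
```

```text
36.8 [579.4 236.3 195. ] [179.7   0.5 170. ] f [ 0.  -0.2 -1.1] w 49.7 30.0
1 x {"offset": [0.0244, -0.0338, 0.0012], "spin": 0.1746}
1 x {"offset": [0.0181, -0.0375, 0.0012], "spin": 0.1746}
1 x {"offset": [0.0113, -0.0401, 0.0012], "spin": 0.1746}
1 x {"offset": [0.0042, -0.0415, 0.0012], "spin": 0.1746} <-- waypoint
1 x {"offset": [-0.0283, -0.0143, 0.008], "spin": 0.1655}
1 x {"offset": [-0.0303, -0.0095, 0.008], "spin": 0.1655}
1 x {"offset": [-0.0314, -0.0044, 0.008], "spin": 0.1655}
1 x {"offset": [-0.0317, 0.0009, 0.008], "spin": 0.1655}
1 x {"offset": [-0.0311, 0.0061, 0.008], "spin": 0.1655} <-- waypoint
```

Call:
arm_command:
  motion:
    - {"offset": [0.0245,-0.034,0.001],"spin": 0.1745}
    - {"offset": [0.018,-0.0375,0.001],"spin": 0.1745}
    - {"offset": [0.0115,-0.04,0.001],"spin": 0.1745}
    - {"offset": [0.004,-0.0415,0.001],"spin": 0.1745}
    - {"offset": [-0.0285,-0.0145,0.008],"spin": 0.1655}

```text
time_s: 37.38
ee_pos: [461.6, 86.8, 177.0]
ee_rot: [-179.8, -0.1, 120.3]
force: [1.0, 0.6, -1.1]
gripper_width: 49.8
gripper_force: 30.0
```

Call:
arm_command:
  motion:
    - {"offset": [-0.03,-0.0095,0.008],"spin": 0.1655}
    - {"offset": [-0.0315,-0.0045,0.008],"spin": 0.1655}
    - {"offset": [-0.0315,0.001,0.008],"spin": 0.1655}
    - {"offset": [-0.031,0.006,0.008],"spin": 0.1655}
    - {"offset": [0,0,0],"spin": 0}

```text
time_s: 38.0
ee_pos: [492.3, -36.8, 144.0]
ee_rot: [-179.7, 0.0, 82.5]
force: [-0.5, 0.0, -1.1]
gripper_width: 50.0
gripper_force: 30.0
```

Call:
arm_command:
  motion:
    - {"offset": [0,0,0],"spin": 0}
    - {"offset": [0,0,0],"spin": 0}
    - {"offset": [0,0,0],"spin": 0}

```text
time_s: 38.38
ee_pos: [493.4, -34.8, 146.4]
ee_rot: [180.0, -0.0, 82.7]
force: [1.3, -0.2, -0.9]
gripper_width: 49.6
gripper_force: 30.0
```

```bash
python3 plan.py 497 -35.3 60 82.6
```

```text
38.4 [493.4 -34.8 146.4] [180.   -0.   82.7] f [ 1.3 -0.2 -0.9] w 49.6 30.0
2 x {"offset": [-0.0, 0.0018, 0.0432], "spin": 0.0008} <-- waypoint
```

Call:
arm_command:
  motion:
    - {"offset": [0,0.0045,0.03],"spin": 0}
    - {"offset": [0,0,0.03],"spin": 0}
    - {"offset": [0,0,0.02],"spin": 0}
    - {"offset": [0,0,0.01],"spin": 0}
    - {"offset": [0,0,0],"spin": 0}

```text
time_s: 39.0
ee_pos: [497.7, -34.7, 55.8]
ee_rot: [-179.9, -0.1, 82.6]
force: [0.7, 4.2, -3.5]
gripper_width: 49.5
gripper_force: 30.0
```

Call:
arm_command:
  motion:
    - {"offset": [0,0,0.006],"spin": 0}
    - {"offset": [0,0,0.004],"spin": 0}
    - {"offset": [0,0,0],"spin": 0}

```text
time_s: 39.38
ee_pos: [499.1, -34.9, 47.0]
ee_rot: [179.9, -0.1, 82.6]
force: [0.4, 5.5, -1.6]
gripper_width: 49.9
gripper_force: 30.0
```

Call:
arm_command:
  motion:
    - {"offset": [0.0015,-0.001,0],"spin": 0}
    - {"offset": [0,0,0.004],"spin": 0}
    - {"offset": [0,0,0],"spin": 0}

```text
time_s: 39.75
ee_pos: [497.6, -34.6, 42.5]
ee_rot: [179.9, 0.0, 82.6]
force: [0.7, 2.2, 1.2]
gripper_width: 49.6
gripper_force: 30.0
```

Touching. Release, rise and look.

Call:
arm_command:
  motion:
    - {"offset": [0,0,0],"spin": 0}
    - {"offset": [0,0,0],"spin": 0}
    - {"offset": [0,0,0],"spin": 0}
    - {"offset": [0,0,-0.03],"spin": 0}
    - {"offset": [0,0,-0.05],"spin": 0}
  jaw: 0.075

```text
time_s: 40.38
ee_pos: [495.6, -34.5, 121.6]
ee_rot: [-179.7, 0.0, 82.6]
force: [1.1, 0.8, 0.1]
gripper_width: 75.0
gripper_force: 0.0
```

Call:
arm_command:
  motion:
    - {"offset": [0,0,-0.05],"spin": 0}
    - {"offset": [0,0,-0.05],"spin": 0}
    - {"offset": [0,0,0],"spin": 0}

```text
time_s: 40.75
ee_pos: [499.6, -34.8, 226.4]
ee_rot: [179.5, -0.0, 82.6]
force: [-1.0, 0.3, -0.3]
gripper_width: 75.0
gripper_force: 0.0
```

```bash
python3 look.py; python3 plan.py 403.1 234 120 179 403.1 234 -21 179
```

```text
plate0 [228, 132, 277, 222] 0.94 ctr [496.8 -38. ] size [102.  50.] longaxis deg 82.6 top z 70.6
plate0 [389, 69, 457, 157] 0.78 ctr [624.   -4.3] size [10. 15.] longaxis deg -13.0 top z 183.9
module_tall [233, 129, 272, 135] 0.59 ctr [502.8   9.6] size [ 6. 49.] longaxis deg -7.5 top z 70.4
40.9 [496.3 -34.5 221.1] [-179.9    0.    82.6] [ 0.3 -0.2 -0.9]
40.9 [496.3 -34.5 221.1] [-179.9    0.    82.6] f [ 0.3 -0.2 -0.9] w 74.9 0.0
1 x {"offset": [0.0254, -0.0127, 0.0101], "spin": -0.1682}
1 x {"offset": [0.0272, -0.0083, 0.0101], "spin": -0.1682}
1 x {"offset": [0.0282, -0.0036, 0.0101], "spin": -0.1682}
1 x {"offset": [0.0284, 0.0012, 0.0101], "spin": -0.1682}
1 x {"offset": [0.0278, 0.0059, 0.0101], "spin": -0.1682}
1 x {"offset": [0.0264, 0.0105, 0.0101], "spin": -0.1682}
1 x {"offset": [0.0243, 0.0148, 0.0101], "spin": -0.1682}
1 x {"offset": [0.0215, 0.0186, 0.0101], "spin": -0.1682}
1 x {"offset": [0.018, 0.022, 0.0101], "spin": -0.1682}
1 x {"offset": [0.0141, 0.0247, 0.0101], "spin": -0.1682} <-- waypoint
3 x {"offset": [0.0, 0.0, 0.047], "spin": -0.0} <-- waypoint
```

Call:
arm_command:
  motion:
    - {"offset": [0.0255,-0.0125,0.01],"spin": -0.168}
    - {"offset": [0.027,-0.0085,0.01],"spin": -0.168}
    - {"offset": [0.028,-0.0035,0.01],"spin": -0.168}
    - {"offset": [0.0285,0.001,0.01],"spin": -0.168}
    - {"offset": [0.028,0.006,0.01],"spin": -0.168}
  jaw: 0.08

```text
time_s: 41.52
ee_pos: [448.8, 100.2, 170.0]
ee_rot: [-179.8, -0.1, 131.0]
force: [0.8, 0.2, 0.3]
gripper_width: 80.0
gripper_force: 0.0
```

Call:
arm_command:
  motion:
    - {"offset": [0.0265,0.0105,0.01],"spin": -0.168}
    - {"offset": [0.0245,0.015,0.01],"spin": -0.168}
    - {"offset": [0.0215,0.0185,0.01],"spin": -0.168}
    - {"offset": [0.018,0.022,0.01],"spin": -0.168}
    - {"offset": [0.014,0.0245,0.01],"spin": -0.17}

```text
time_s: 42.15
ee_pos: [402.4, 234.2, 120.1]
ee_rot: [-179.9, -0.2, 179.3]
force: [1.3, 0.2, 0.6]
gripper_width: 79.7
gripper_force: 0.0
```

Call:
arm_command:
  motion:
    - {"offset": [0,0,0],"spin": 0}
    - {"offset": [0,0,0],"spin": 0}

```text
time_s: 42.4
ee_pos: [403.7, 233.4, 121.5]
ee_rot: [-179.9, -0.1, 178.9]
force: [-1.1, -1.5, 0.1]
gripper_width: 80.2
gripper_force: 0.0
```

```bash
python3 look.py
```

```text
plate0 [230, 131, 285, 236] 0.63 ctr [403.1 233.3] size [ 50. 100.] longaxis deg -1.1 top z 8.5
42.5 [404.4 233.4 122.3] [-180.     0.   178.9] [-0.   0.5 -0.8]
```

Call:
arm_command:
  motion:
    - {"offset": [0.001,0,0.05],"spin": 0}
    - {"offset": [0,0,0.05],"spin": 0}
    - {"offset": [0,0,0.03],"spin": 0}
    - {"offset": [0,0,0.012],"spin": 0}
    - {"offset": [0,0,0],"spin": 0}

```text
time_s: 43.18
ee_pos: [403.4, 233.9, -19.8]
ee_rot: [-180.0, -0.0, 178.9]
force: [-0.0, 0.1, 0.8]
gripper_width: 79.9
gripper_force: 0.0
```

Call:
arm_command:
  motion:
    - {"offset": [0,0,0],"spin": 0}
    - {"offset": [0,0,0],"spin": 0}
    - {"offset": [0,0,0],"spin": 0}
    - {"offset": [0,0,0],"spin": 0}
    - {"offset": [0,0,0],"spin": 0}
  jaw: 0.03
  newtons: 30

```text
time_s: 43.8
ee_pos: [403.4, 234.3, -19.2]
ee_rot: [180.0, 0.0, 179.0]
force: [-1.0, -1.1, 5.6]
gripper_width: 49.6
gripper_force: 30.0
```

Call:
arm_command:
  motion:
    - {"offset": [0,0,-0.04],"spin": 0}
    - {"offset": [0,0,-0.06],"spin": 0}
    - {"offset": [0,0,-0.06],"spin": 0}
    - {"offset": [0,0,0],"spin": 0}

```text
time_s: 44.3
ee_pos: [405.9, 235.8, 144.5]
ee_rot: [179.7, 0.5, 179.0]
force: [0.2, -1.6, -1.7]
gripper_width: 49.4
gripper_force: 30.0
```

```bash
python3 plan.py 497.8 -34.5 150 82.6
```

```text
44.3 [405.9 235.8 144.5] [179.7   0.5 179. ] f [ 0.2 -1.6 -1.7] w 49.4 30.0
1 x {"offset": [-0.0097, -0.0269, -0.0005], "spin": 0.1682}
1 x {"offset": [-0.014, -0.0249, -0.0005], "spin": 0.1682}
1 x {"offset": [-0.018, -0.0222, -0.0005], "spin": 0.1682}
1 x {"offset": [-0.0214, -0.0188, -0.0005], "spin": 0.1682}
1 x {"offset": [-0.0243, -0.015, -0.0005], "spin": 0.1682}
1 x {"offset": [-0.0265, -0.0107, -0.0005], "spin": 0.1682}
1 x {"offset": [-0.0279, -0.0061, -0.0005], "spin": 0.1682}
1 x {"offset": [-0.0285, -0.0014, -0.0005], "spin": 0.1682}
1 x {"offset": [-0.0283, 0.0034, -0.0005], "spin": 0.1682}
1 x {"offset": [-0.0274, 0.0081, -0.0005], "spin": 0.1682} <-- waypoint
```

Call:
arm_command:
  motion:
    - {"offset": [-0.0095,-0.027,-0.001],"spin": 0.168}
    - {"offset": [-0.014,-0.025,-0.001],"spin": 0.168}
    - {"offset": [-0.018,-0.022,-0.001],"spin": 0.168}
    - {"offset": [-0.0215,-0.019,-0.001],"spin": 0.168}
    - {"offset": [-0.0245,-0.015,-0.001],"spin": 0.168}

```text
time_s: 44.92
ee_pos: [447.9, 97.5, 143.4]
ee_rot: [-179.8, -0.1, 130.5]
force: [0.6, -0.1, -1.5]
gripper_width: 49.3
gripper_force: 30.0
```

Call:
arm_command:
  motion:
    - {"offset": [-0.0265,-0.0105,-0.001],"spin": 0.168}
    - {"offset": [-0.028,-0.006,-0.001],"spin": 0.168}
    - {"offset": [-0.0285,-0.0015,-0.001],"spin": 0.168}
    - {"offset": [-0.028,0.0035,-0.001],"spin": 0.168}
    - {"offset": [-0.026,0.01,-0.001],"spin": 0.168}

```text
time_s: 45.55
ee_pos: [496.0, -35.4, 148.2]
ee_rot: [-179.8, 0.0, 82.4]
force: [0.2, 0.4, -1.2]
gripper_width: 49.8
gripper_force: 30.0
```

Call:
arm_command:
  motion:
    - {"offset": [0,0,0],"spin": 0}
    - {"offset": [0,0,0],"spin": 0}
    - {"offset": [0,0,0],"spin": 0}

```text
time_s: 45.92
ee_pos: [496.5, -33.8, 149.7]
ee_rot: [-179.9, -0.0, 82.8]
force: [0.9, 0.2, -0.3]
gripper_width: 50.0
gripper_force: 30.0
```

```bash
python3 plan.py 498 -34 60 82.6
```

```text
45.9 [496.5 -33.8 149.7] [-179.9   -0.    82.8] f [ 0.9  0.2 -0.3] w 50.0 30.0
2 x {"offset": [0.0, 0.0008, 0.0448], "spin": 0.002} <-- waypoint
```

Call:
arm_command:
  motion:
    - {"offset": [0,0.0015,0.03],"spin": 0.002}
    - {"offset": [0,0,0.03],"spin": 0}
    - {"offset": [0,0,0.02],"spin": 0}
    - {"offset": [0,0,0.012],"spin": 0}
    - {"offset": [0,0,0],"spin": 0}

```text
time_s: 46.55
ee_pos: [498.2, -34.4, 57.8]
ee_rot: [-179.9, 0.0, 82.7]
force: [0.8, 0.0, -1.4]
gripper_width: 49.8
gripper_force: 30.0
```

Call:
arm_command:
  motion:
    - {"offset": [0,0,0.003],"spin": 0}
    - {"offset": [0,0,0.002],"spin": 0}
    - {"offset": [0,0,0],"spin": 0}

```text
time_s: 46.92
ee_pos: [498.9, -34.9, 53.5]
ee_rot: [180.0, 0.0, 82.6]
force: [-0.4, -0.3, -0.9]
gripper_width: 49.5
gripper_force: 30.0
```

Call:
arm_command:
  motion:
    - {"offset": [0,0,0.001],"spin": 0}
    - {"offset": [0,0,0],"spin": 0}
    - {"offset": [0,0,0],"spin": 0}
    - {"offset": [0,0,-0.03],"spin": 0}
    - {"offset": [0,0,-0.05],"spin": 0}
  jaw: 0.07

```text
time_s: 47.55
ee_pos: [497.3, -34.7, 131.8]
ee_rot: [-179.7, 0.0, 82.6]
force: [-0.4, 0.2, -1.0]
gripper_width: 70.3
gripper_force: 0.0
```

Call:
arm_command:
  motion:
    - {"offset": [0,0,-0.06],"spin": 0}
    - {"offset": [0,0,-0.06],"spin": 0}
    - {"offset": [0,0,-0.06],"spin": 0}
    - {"offset": [0,0,-0.03],"spin": 0}
    - {"offset": [0,0,0],"spin": 0}

```text
time_s: 48.18
ee_pos: [499.7, -34.9, 344.7]
ee_rot: [179.7, -0.0, 82.6]
force: [0.3, 0.8, -0.3]
gripper_width: 69.7
gripper_force: 0.0
```

```bash
python3 look.py; python3 plan.py 671.5 -58.3 355 82.8 671.5 -58.3 239 82.8; python3 -c "
import numpy as np
t=np.linspace(2.035,0,15);x=95-175*np.cos(t);z=125+175*np.sin(t)
for a in zip(t[1:].round(2),np.diff(x).round(1),-np.diff(z).round(1)):print(*a)"
```

```text
plate0 [362, 74, 412, 147] 0.64 ctr [637.  -11.6] size [21. 13.] longaxis deg 88.3 top z 210.4
plate0 [237, 123, 274, 198] 0.6 ctr [498.5 -39.7] size [107.  50.] longaxis deg 81.7 top z 80.5
module_tall [241, 123, 271, 126] 0.69 ctr [504.8  10.9] size [ 4. 48.] longaxis deg -7.5 top z 80.7
48.3 [497.9 -34.8 340.5] [-179.8    0.    82.6] [-0.1 -0.6 -0.3]
48.3 [497.9 -34.8 340.5] [-179.8    0.    82.6] f [-0.1 -0.6 -0.3] w 70.1 0.0
1 x {"offset": [-0.0003, 0.0584, -0.0048], "spin": -0.0011}
1 x {"offset": [-0.0004, 0.0584, -0.0048], "spin": -0.0011}
1 x {"offset": [-0.0005, 0.0584, -0.0048], "spin": -0.0011} <-- waypoint
2 x {"offset": [0.0, 0.0, 0.058], "spin": 0.0} <-- waypoint
1.89 -23.5 -9.7
1.74 -24.6 -6.2
1.6 -25.3 -2.6
1.45 -25.4 1.1
1.31 -25.0 4.8
1.16 -24.0 8.4
1.02 -22.5 11.8
0.87 -20.6 14.9
0.73 -18.2 17.7
0.58 -15.5 20.2
0.44 -12.4 22.2
0.29 -9.0 23.8
0.15 -5.5 24.8
0.0 -1.8 25.3
```

Call:
arm_command:
  motion:
    - {"offset": [0,0.0585,-0.005],"spin": 0}
    - {"offset": [0,0.0585,-0.005],"spin": 0}
    - {"offset": [-0.001,0.058,-0.004],"spin": -0.003}
    - {"offset": [0,0,0],"spin": 0}
    - {"offset": [0,0,0.04],"spin": 0}
  jaw: 0.06

```text
time_s: 48.95
ee_pos: [673.1, -58.4, 316.3]
ee_rot: [179.8, -0.0, 82.8]
force: [0.2, 1.2, -0.6]
gripper_width: 59.9
gripper_force: 0.0
```

Call:
arm_command:
  motion:
    - {"offset": [0,0,0.05],"spin": 0}
    - {"offset": [0,0,0.026],"spin": 0}
    - {"offset": [0,0,0],"spin": 0}

```text
time_s: 49.32
ee_pos: [669.2, -57.9, 237.2]
ee_rot: [-179.6, 0.0, 82.8]
force: [0.1, 0.6, 0.1]
gripper_width: 60.2
gripper_force: 0.0
```

Call:
arm_command:
  motion:
    - {"offset": [0,0,0],"spin": 0}
    - {"offset": [0,0,0],"spin": 0}
    - {"offset": [0,0,0],"spin": 0}
    - {"offset": [0,0,0],"spin": 0}
    - {"offset": [0,0,0],"spin": 0}
  jaw: 0
  newtons: 25

```text
time_s: 49.95
ee_pos: [673.2, -58.5, 240.5]
ee_rot: [179.8, 0.0, 82.8]
force: [-2.1, -0.2, -0.7]
gripper_width: 13.0
gripper_force: 25.1
```

Call:
arm_command:
  motion:
    - {"offset": [0,0,0],"spin": 0}

```text
time_s: 50.08
ee_pos: [673.2, -58.5, 240.6]
ee_rot: [179.8, 0.0, 82.8]
force: [3.9, -1.2, 0.7]
gripper_width: 13.3
gripper_force: 25.0
```

Call:
arm_command:
  motion:
    - {"offset": [0,-0.0235,-0.0095],"spin": 0}
    - {"offset": [0,-0.0245,-0.006],"spin": 0}
    - {"offset": [0,-0.0255,-0.0025],"spin": 0}
    - {"offset": [0,-0.0255,0.001],"spin": 0}
    - {"offset": [0,-0.025,0.005],"spin": 0}

```text
time_s: 50.7
ee_pos: [552.6, -42.9, 255.4]
ee_rot: [179.3, -0.0, 82.8]
force: [7.1, -0.1, 4.2]
gripper_width: 13.2
gripper_force: 25.0
```

Call:
arm_command:
  motion:
    - {"offset": [0,-0.024,0.0085],"spin": 0}
    - {"offset": [0,-0.0225,0.012],"spin": 0}
    - {"offset": [0,-0.0205,0.015],"spin": 0}
    - {"offset": [0,-0.018,0.0175],"spin": 0}

```text
time_s: 51.2
ee_pos: [467.2, -31.9, 201.2]
ee_rot: [179.5, -0.1, 82.8]
force: [5.4, 0.6, 4.5]
gripper_width: 13.6
gripper_force: 25.0
```

Call:
arm_command:
  motion:
    - {"offset": [0,-0.0155,0.02],"spin": 0}
    - {"offset": [0,-0.0125,0.022],"spin": 0}
    - {"offset": [0,-0.009,0.024],"spin": 0}
    - {"offset": [0,0,0],"spin": 0}

```text
time_s: 51.7
ee_pos: [428.9, -27.0, 132.4]
ee_rot: [179.9, -0.1, 82.8]
force: [5.7, 1.4, -8.4]
gripper_width: 13.4
gripper_force: 25.0
```

Call:
arm_command:
  motion:
    - {"offset": [0,-0.0035,0.0125],"spin": 0}
    - {"offset": [0,-0.002,0.0125],"spin": 0}
    - {"offset": [0,0,0],"spin": 0}

```text
time_s: 52.08
ee_pos: [423.3, -26.3, 107.7]
ee_rot: [179.9, -0.1, 82.8]
force: [5.2, 2.6, -8.3]
gripper_width: 13.5
gripper_force: 25.0
```

Call:
arm_command:
  motion:
    - {"offset": [0,-0.001,0.01],"spin": 0}
    - {"offset": [0,0,0.008],"spin": 0}
    - {"offset": [0,0,0],"spin": 0}

```text
time_s: 52.45
ee_pos: [421.3, -26.1, 89.7]
ee_rot: [-180.0, -0.1, 82.7]
force: [2.4, 4.2, -4.5]
gripper_width: 13.0
gripper_force: 25.0
```

Call:
arm_command:
  motion:
    - {"offset": [0,0,0.004],"spin": 0}
    - {"offset": [0,0,0.004],"spin": 0}
    - {"offset": [0,0,0],"spin": 0}

```text
time_s: 52.82
ee_pos: [421.0, -26.0, 82.6]
ee_rot: [-179.9, -0.1, 82.8]
force: [-0.4, 3.9, 4.1]
gripper_width: 13.3
gripper_force: 25.0
```

Call:
arm_command:
  motion:
    - {"offset": [0,0,0.003],"spin": 0}
    - {"offset": [0,0,0],"spin": 0}
    - {"offset": [0,0,0],"spin": 0}

```text
time_s: 53.2
ee_pos: [421.0, -26.0, 79.8]
ee_rot: [-179.9, -0.1, 82.8]
force: [-2.2, 5.7, 7.0]
gripper_width: 13.2
gripper_force: 25.0
```

Call:
arm_command:
  motion:
    - {"offset": [0,0,0.003],"spin": 0}
    - {"offset": [0,0,0],"spin": 0}
    - {"offset": [0,0,0],"spin": 0}

```text
time_s: 53.58
ee_pos: [421.0, -26.0, 77.9]
ee_rot: [-179.9, -0.1, 82.8]
force: [-3.4, 5.6, 17.2]
gripper_width: 13.4
gripper_force: 25.0
```

Call:
arm_command:
  motion:
    - {"offset": [0,0,0.003],"spin": 0}
    - {"offset": [0,0,0],"spin": 0}
    - {"offset": [0,0,0],"spin": 0}

```text
time_s: 53.95
ee_pos: [421.0, -26.4, 76.1]
ee_rot: [-180.0, -0.0, 82.8]
force: [-7.5, 4.7, 27.8]
gripper_width: 13.3
gripper_force: 25.0
```

```bash
cat > fr.py <<'E'
from h import *
s=env.state();print(round(s['time_s'],1),s['ee_pos'].round(1),s['force'].round(1))
mc=cam('wrist');im,d=env.grab_frame('wrist');P=pts('wrist',d,mc);cv2.imwrite('pics/fr.png',im)
y=np.radians(-7.4);L=np.array([[np.cos(y),np.sin(y)],[-np.sin(y),np.cos(y)]])
q=(P[...,:2]-[500.3,-34.5])@L.T
# tops of the rails (|y|~45) along x
for yy in(-45,45,0):
  for a,b in((-75,-50),(-50,-25),(-25,0),(0,25),(25,50),(50,80)):
    m=(q[...,0]>a)&(q[...,0]<b)&(abs(q[...,1]-yy)<6)&(P[...,2]>100)&(P[...,2]<175)
    if m.sum()>15: print(yy,a,b,m.sum(),'z top',np.percentile(P[m][:,2],90).round(1))
m=(abs(q[...,0]+78)<14)&(abs(q[...,1])<45)&(P[...,2]>100)&(P[...,2]<170)
if m.sum(): print('bar',m.sum(),np.percentile(P[m][:,2],95).round(1),q[m].mean(0).round(1))
E
python3 fr.py
```

```text
54.0 [421.  -26.4  76.1] [-7.5  4.7 27.8]
-45 -25 0 62 z top 129.1
-45 0 25 381 z top 128.9
-45 25 50 228 z top 128.4
45 -75 -50 1367 z top 130.1
45 -50 -25 1392 z top 130.1
45 -25 0 1514 z top 130.1
45 0 25 1491 z top 130.0
45 25 50 399 z top 130.0
0 -75 -50 267 z top 169.9
0 -25 0 381 z top 129.0
bar 5832 153.9 [-79.1  11.7]
```

Call:
arm_command:
  motion:
    - {"offset": [0,0,-0.004],"spin": 0}
    - {"offset": [0,0,0],"spin": 0}
    - {"offset": [0,0,0],"spin": 0}
    - {"offset": [0,0,0],"spin": 0}
    - {"offset": [0,0,0],"spin": 0}
  jaw: 0.06

```text
time_s: 54.62
ee_pos: [421.4, -26.7, 77.0]
ee_rot: [-180.0, 0.0, 82.8]
force: [0.1, 0.8, 1.0]
gripper_width: 59.0
gripper_force: 0.0
```

Call:
arm_command:
  motion:
    - {"offset": [0,0,-0.05],"spin": 0}
    - {"offset": [-0.02,0.03,-0.05],"spin": 0}
    - {"offset": [-0.03,0.04,-0.02],"spin": 0}
    - {"offset": [0,0,0],"spin": 0}
    - {"offset": [0,0,0],"spin": 0}

```text
time_s: 55.25
ee_pos: [483.7, -84.7, 196.3]
ee_rot: [-179.8, -0.0, 82.8]
force: [-0.2, 0.1, -0.9]
gripper_width: 59.7
gripper_force: 0.0
```

```bash
python3 fr.py
python3 - <<'E'
from h import *
im=cv2.imread('pics/fr.png');cv2.imwrite('pics/fr1.png',cv2.resize(im[0:260,100:460],(800,578),interpolation=cv2.INTER_CUBIC))
E
```

```text
55.2 [483.7 -84.7 196.3] [-0.2  0.1 -0.9]
-45 -75 -50 414 z top 130.3
-45 -50 -25 414 z top 130.4
-45 -25 0 388 z top 130.3
-45 0 25 366 z top 130.3
-45 25 50 380 z top 130.2
-45 50 80 461 z top 130.1
45 -75 -50 497 z top 130.4
45 -50 -25 474 z top 130.3
45 -25 0 485 z top 130.3
45 0 25 485 z top 130.3
45 25 50 460 z top 130.2
45 50 80 548 z top 130.3
0 -75 -50 62 z top 128.5
0 -25 0 234 z top 142.5
0 0 25 205 z top 142.3
bar 2180 131.3 [-77.9   1.5]
```

View pics/fr1.png

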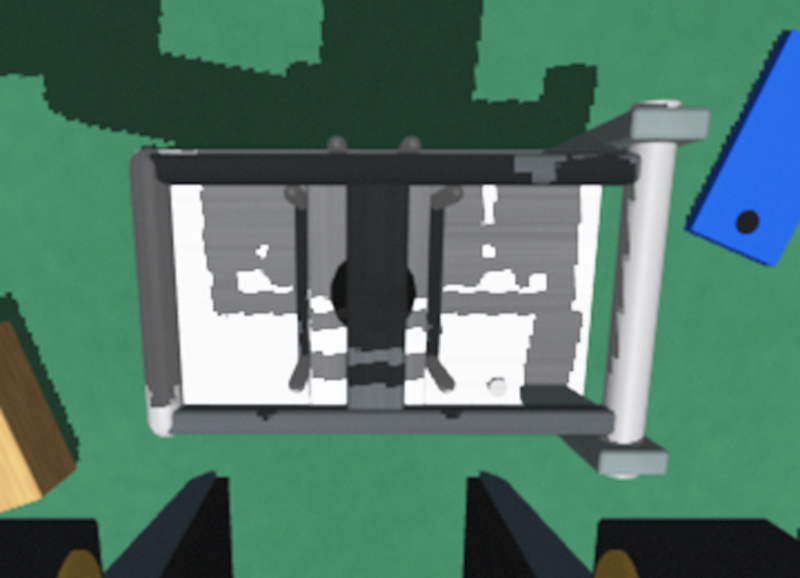

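Run:
```python
from h import *
y=np.radians(-7.4);L=np.array([[np.cos(y),np.sin(y)],[-np.sin(y),np.cos(y)]])
P=np.load('w1P.npy');q=(P[...,:2]-[500.3,-34.5])@L.T
m=(P[...,2]>110)&(abs(abs(q[...,1])-45)<5)&(q[...,0]>-60)&(q[...,0]<70)&(P[...,2]<200)
A=np.polyfit(q[m][:,0],P[m][:,2],1);th=np.arctan(-A[0]);print('theta',th)
r=P[...,2]-np.polyval(A,q[...,0]);n=r*np.cos(th)
rail=np.percentile(n[m],85)
s=(95-q[...,0])/np.cos(th)+0
k=(abs(q[...,1])<14)&(s>65)&(s<130)&(n>-12)&(n<40)
print('rail',rail,'pts',k.sum(),'centre top percentiles over rail',(np.percentile(n[k],[50,80,90,95,99])-rail).round(1))
# now
mc=cam('wrist');im,d=env.grab_frame('wrist');P=pts('wrist',d,mc);q=(P[...,:2]-[500.3,-34.5])@L.T
k=(abs(q[...,1])<14)&(abs(q[...,0])<25)&(P[...,2]>115)&(P[...,2]<160)
print('now',k.sum(),(np.percentile(P[k][:,2],[50,80,90,95,99])-130.3).round(1))
```

```text
theta 0.3455169620178716
rail 0.8961344648974227 pts 305 centre top percentiles over rail [-0.4  6.3  6.8  7.2  7.7]
now 978 [10.4 11.5 11.9 12.2 12.8]
```

```bash
python3 plan.py 500 180 280 150 553.5 370.7 120 196.6
```

```text
55.4 [483.3 -84.3 196.2] [-179.8   -0.    82.8] f [-0.2  0.1  0.2] w 60.0 0.0
1 x {"offset": [0.0378, -0.0024, -0.012], "spin": -0.1675}
1 x {"offset": [0.0376, 0.004, -0.012], "spin": -0.1675}
1 x {"offset": [0.0364, 0.0102, -0.012], "spin": -0.1675}
1 x {"offset": [0.0342, 0.0161, -0.012], "spin": -0.1675}
1 x {"offset": [0.0311, 0.0216, -0.012], "spin": -0.1675}
1 x {"offset": [0.027, 0.0265, -0.012], "spin": -0.1675}
1 x {"offset": [0.0222, 0.0306, -0.012], "spin": -0.1675} <-- waypoint
1 x {"offset": [0.0098, 0.0384, 0.032], "spin": -0.1627}
1 x {"offset": [0.0035, 0.0395, 0.032], "spin": -0.1627}
1 x {"offset": [-0.003, 0.0395, 0.032], "spin": -0.1627}
1 x {"offset": [-0.0093, 0.0385, 0.032], "spin": -0.1627}
1 x {"offset": [-0.0154, 0.0365, 0.032], "spin": -0.1627} <-- waypoint
```

Call:
arm_command:
  motion:
    - {"offset": [0.038,-0.0025,-0.012],"spin": -0.1675}
    - {"offset": [0.0375,0.004,-0.012],"spin": -0.1675}
    - {"offset": [0.0365,0.01,-0.012],"spin": -0.1675}
    - {"offset": [0.034,0.016,-0.012],"spin": -0.1675}
    - {"offset": [0.031,0.0215,-0.012],"spin": -0.1675}
  jaw: 0.08

```text
time_s: 55.98
ee_pos: [495.1, 105.2, 257.0]
ee_rot: [-179.9, -0.0, 131.1]
force: [1.1, -0.6, 0.2]
gripper_width: 79.8
gripper_force: 0.0
```

Call:
arm_command:
  motion:
    - {"offset": [0.027,0.0265,-0.012],"spin": -0.1675}
    - {"offset": [0.022,0.0305,-0.012],"spin": -0.1675}
    - {"offset": [0.01,0.0385,0.032],"spin": -0.1625}
    - {"offset": [0.0035,0.0395,0.032],"spin": -0.1625}
    - {"offset": [-0.003,0.0395,0.032],"spin": -0.1625}

```text
time_s: 56.6
ee_pos: [532.3, 294.9, 183.7]
ee_rot: [-180.0, -0.1, 178.3]
force: [0.1, -0.6, -0.2]
gripper_width: 79.8
gripper_force: 0.0
```

Call:
arm_command:
  motion:
    - {"offset": [-0.0095,0.0385,0.032],"spin": -0.1625}
    - {"offset": [-0.0155,0.0365,0.032],"spin": -0.1625}
    - {"offset": [0,0,0],"spin": 0}
    - {"offset": [0,0,0],"spin": 0}

```text
time_s: 57.1
ee_pos: [554.4, 369.5, 121.2]
ee_rot: [-180.0, -0.1, -163.5]
force: [-1.2, 0.0, 0.1]
gripper_width: 79.8
gripper_force: 0.0
```

```bash
python3 look.py
```

```text
plate0 [231, 138, 286, 236] 0.85 ctr [553.8 370.5] size [99. 50.] longaxis deg 16.5 top z 8.5
57.2 [555.4 369.1 122.8] [ 1.800e+02  1.000e-01 -1.636e+02] [-0.1 -0.3  0.2]
```

Call:
arm_command:
  motion:
    - {"offset": [0.001,0.001,0.05],"spin": 0}
    - {"offset": [0,0,0.05],"spin": 0}
    - {"offset": [0,0,0.03],"spin": 0}
    - {"offset": [0,0,0.012],"spin": 0}
    - {"offset": [0,0,0],"spin": 0}

```text
time_s: 57.88
ee_pos: [554.5, 370.3, -19.9]
ee_rot: [180.0, 0.1, -163.5]
force: [-0.1, -1.1, -0.0]
gripper_width: 79.7
gripper_force: 0.0
```

Call:
arm_command:
  motion:
    - {"offset": [0,0,0],"spin": 0}
    - {"offset": [0,0,0],"spin": 0}
    - {"offset": [0,0,0],"spin": 0}
    - {"offset": [0,0,0],"spin": 0}
    - {"offset": [0,0,0],"spin": 0}
  jaw: 0.03
  newtons: 35

```text
time_s: 58.5
ee_pos: [554.2, 370.6, -20.1]
ee_rot: [180.0, 0.0, -163.5]
force: [-0.4, -0.2, 4.6]
gripper_width: 49.6
gripper_force: 35.0
```

Call:
arm_command:
  motion:
    - {"offset": [0,0,-0.05],"spin": 0}
    - {"offset": [0,0,-0.06],"spin": 0}
    - {"offset": [0,0,-0.06],"spin": 0}
    - {"offset": [0,0,-0.06],"spin": 0}
    - {"offset": [0,0,0],"spin": 0}

```text
time_s: 59.12
ee_pos: [556.3, 372.0, 215.2]
ee_rot: [179.8, 0.6, -163.5]
force: [-0.1, -0.4, -2.0]
gripper_width: 49.7
gripper_force: 35.0
```

```bash
python3 plan.py 430 0 240 180 532 -449 120 180
```

```text
59.1 [556.3 372.  215.2] [ 179.8    0.6 -163.5] f [-0.1 -0.4 -2. ] w 49.7 35.0
1 x {"offset": [0.0324, -0.0458, -0.0035], "spin": 0.0412}
1 x {"offset": [0.0305, -0.0471, -0.0035], "spin": 0.0412}
1 x {"offset": [0.0285, -0.0483, -0.0035], "spin": 0.0412}
1 x {"offset": [0.0265, -0.0495, -0.0035], "spin": 0.0412}
1 x {"offset": [0.0245, -0.0505, -0.0035], "spin": 0.0412}
1 x {"offset": [0.0224, -0.0515, -0.0035], "spin": 0.0412}
1 x {"offset": [0.0202, -0.0524, -0.0035], "spin": 0.0412} <-- waypoint
8 x {"offset": [-0.0128, -0.0561, 0.015], "spin": -0.0} <-- waypoint
```

Call:
arm_command:
  motion:
    - {"offset": [0.0325,-0.046,-0.0035],"spin": 0.041}
    - {"offset": [0.0305,-0.047,-0.0035],"spin": 0.041}
    - {"offset": [0.0285,-0.0485,-0.0035],"spin": 0.041}
    - {"offset": [0.0265,-0.0495,-0.0035],"spin": 0.041}
    - {"offset": [0.0245,-0.0505,-0.0035],"spin": 0.041}

```text
time_s: 59.75
ee_pos: [462.0, 102.6, 225.0]
ee_rot: [-180.0, -0.2, -175.3]
force: [0.9, -0.5, -1.6]
gripper_width: 49.4
gripper_force: 35.0
```

Call:
arm_command:
  motion:
    - {"offset": [0.0225,-0.0515,-0.0035],"spin": 0.041}
    - {"offset": [0.02,-0.0525,-0.0035],"spin": 0.041}
    - {"offset": [-0.013,-0.056,0],"spin": 0}
    - {"offset": [-0.013,-0.056,0],"spin": 0}
    - {"offset": [-0.013,-0.056,0],"spin": 0}

```text
time_s: 60.38
ee_pos: [466.3, -171.5, 232.1]
ee_rot: [179.9, -0.1, -179.9]
force: [1.3, 0.3, -0.9]
gripper_width: 49.6
gripper_force: 35.0
```

Call:
arm_command:
  motion:
    - {"offset": [-0.013,-0.056,0.01],"spin": 0}
    - {"offset": [-0.013,-0.056,0.02],"spin": 0}
    - {"offset": [-0.013,-0.056,0.03],"spin": 0}
    - {"offset": [-0.0125,-0.056,0.03],"spin": 0}
    - {"offset": [-0.0125,-0.056,0.03],"spin": 0}

```text
time_s: 61.0
ee_pos: [529.4, -445.0, 113.6]
ee_rot: [179.9, -0.1, -179.9]
force: [-0.3, 0.3, -1.0]
gripper_width: 49.5
gripper_force: 35.0
```

Call:
arm_command:
  motion:
    - {"offset": [0,0,0],"spin": 0}
    - {"offset": [0,0,0],"spin": 0}

```text
time_s: 61.25
ee_pos: [529.3, -443.0, 115.3]
ee_rot: [179.8, -0.1, -179.9]
force: [-0.5, 0.5, -1.6]
gripper_width: 49.9
gripper_force: 35.0
```

```bash
python3 plan.py 531 -449.5 8 180
```

```text
61.2 [ 529.3 -443.   115.3] [ 1.798e+02 -1.000e-01 -1.799e+02] f [-0.5  0.5 -1.6] w 49.9 35.0
2 x {"offset": [-0.0009, -0.0032, 0.0536], "spin": 0.0004} <-- waypoint
```

Call:
arm_command:
  motion:
    - {"offset": [-0.001,-0.004,0.04],"spin": 0}
    - {"offset": [0,-0.002,0.04],"spin": 0}
    - {"offset": [0,0,0.018],"spin": 0}
    - {"offset": [0,0,0.01],"spin": 0}
    - {"offset": [0,0,0],"spin": 0}

```text
time_s: 61.88
ee_pos: [531.5, -449.8, 9.7]
ee_rot: [-180.0, 0.0, -179.9]
force: [0.6, -0.4, -1.6]
gripper_width: 49.5
gripper_force: 35.0
```

Call:
arm_command:
  motion:
    - {"offset": [0,0,0],"spin": 0}
    - {"offset": [0,0,0],"spin": 0}
    - {"offset": [0,0,0],"spin": 0}
    - {"offset": [0,0,-0.05],"spin": 0}
    - {"offset": [0,0,-0.06],"spin": 0}
  jaw: 0.08

```text
time_s: 62.5
ee_pos: [530.4, -449.5, 118.9]
ee_rot: [179.9, -0.1, -179.9]
force: [1.0, -0.2, -0.2]
gripper_width: 79.6
gripper_force: 0.0
```

Call:
arm_command:
  motion:
    - {"offset": [0,0,-0.06],"spin": 0}
    - {"offset": [0,0,-0.06],"spin": 0}
    - {"offset": [0.04,0,-0.03],"spin": 0}
    - {"offset": [0,0,0],"spin": 0}
    - {"offset": [0,0,0],"spin": 0}

```text
time_s: 63.12
ee_pos: [491.1, -449.8, 268.2]
ee_rot: [179.9, -0.0, -179.9]
force: [-0.4, -0.6, -1.4]
gripper_width: 80.0
gripper_force: 0.0
```

```bash
python3 look.py w9.png
python3 - <<'E'
from h import *
im,d=env.grab_frame('scene')
w=cv2.imread('pics/w9.png')
cv2.imwrite('pics/end.png',np.hstack([cv2.resize(im,(400,300)),cv2.resize(w,(400,300))]))
P=pts('scene',d)
for n in('plate0','cleaner','driver','spanner','tape'):print(n,[(np.round(x['bbox']).astype(int).tolist(),round(x['score'],2)) for x in env.boxes_of('scene',n)])
E
```

```text
plate0 [254, 157, 279, 222] 0.63 ctr [ 529.6 -442. ] size [33. 96.] longaxis deg -0.3 top z 33.4
plate0 [238, 160, 275, 230] 0.58 ctr [ 531.1 -450.3] size [50. 99.] longaxis deg -0.0 top z 33.4
63.3 [ 491.3 -449.5  266.9] [ 1.799e+02 -1.000e-01 -1.799e+02] [ 0.2  0.4 -0.1]
plate0 [([70, 283, 101, 313], 0.76), ([193, 202, 231, 225], 0.72), ([344, 134, 363, 154], 0.59), ([250, 262, 289, 281], 0.58), ([85, 312, 101, 320], 0.43)]
cleaner [([270, 123, 281, 150], 0.7)]
driver [([147, 320, 185, 340], 0.94)]
spanner [([322, 211, 365, 245], 0.59)]
tape [([86, 210, 117, 237], 0.83)]
```

View pics/end.png

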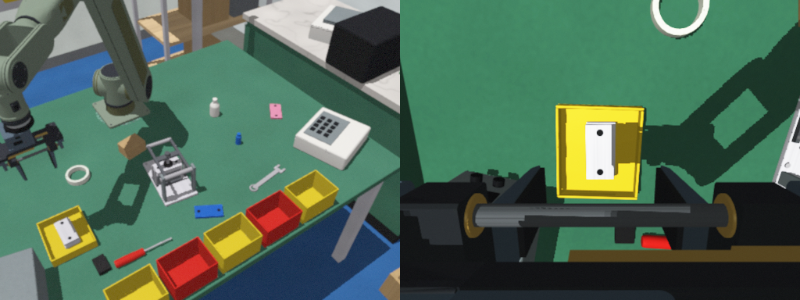

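Run:
```python
from h import *
im,d=env.grab_frame('scene');P=pts('scene',d)
cv2.imwrite('pics/end2.png',cv2.resize(im[150:270,160:280],(600,600),interpolation=cv2.INTER_CUBIC))
y=np.radians(-7.4);L=np.array([[np.cos(y),np.sin(y)],[-np.sin(y),np.cos(y)]])
q=(P[...,:2]-[500.3,-34.5])@L.T
for x in(-80,-60,-30,30,60,95):
    m=(abs(q[...,0]-x)<10)&(abs(q[...,1])<60)&(P[...,2]>95)&(P[...,2]<300)
    print(x,m.sum(),np.percentile(P[m][:,2],[50,90,97]).round(1) if m.sum() else '')
```

```text
-80 111 [127.4 130.3 131.5]
-60 73 [127.4 130.4 132.4]
-30 42 [126.4 130.1 130.7]
30 46 [127.9 131.1 133. ]
60 50 [128.  130.8 132.5]
95 216 [129.4 134.9 138.6]
```

View pics/end2.png

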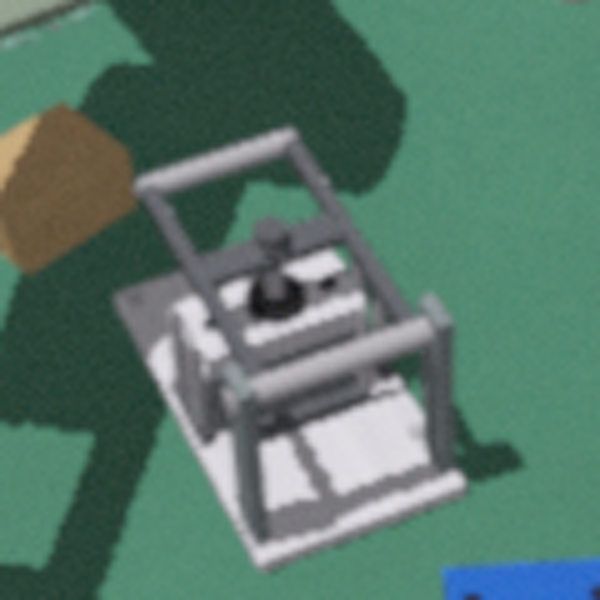

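The crop shows the frame level (bar at about 218,160, rails at z 127–130 along their whole length). The black foot (275,293) is on the pile, with its stem raised through the cross-piece. Handing in.

```bash
python3 -c "
from workcell import env
print(env.job_done())"
```

```text
the job is handed in; nothing more can be done
None
```

The job is handed in: the clamp is shut and level on the 50 mm module plus two spacer plates, with the foot pressed in by an estimated 4–5 mm. The three leftover plates are stacked in the yellow tray, and the other bench items were not touched (no verdict came back).

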